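# Open a plaster mould, pack the cast in foam, close the mould

## Task

Open the plaster mould: lift off the wooden clamp frame and the two mould halves and stand all three upright, the frame flat, on the ware board. Then take the square vase out of the mould and press it upright, right down to the bottom, into the matching cutout of the foam block, leaving the round vase there alone. Close the empty mould again: both halves back on the base, each on its own side and tight together, and the clamp frame pushed fully down over them.

Things in the scene. Friction and masses are not known exactly. Their poses are not given: they have to be found in the camera images.
- clamp_frame: Wooden hoop 66 (x) x 91 (y) x 16 mm high, walls 6.5 mm, opening 53 x 77.8 mm, 70 g; origin: centre of its underside, z up. It slips over the mould's tapered top and holds the halves shut. Seated it rests on their step, origin at x 0, y 0, z 74 mm in mould_base, axes parallel. Grip its 66 mm width at y 0; the halves below it are 60 mm wide.
- half_plain: Half of a white plaster mould, smooth back: block 60 (x) x 42 (y) x 72 mm high, 0.17 kg, balanced at its middle, origin: centre of its underside, z up. Hollow side to -y, back to +y. Its top 14 mm (above 58 mm) are narrower: 50 mm at the step, 43 at the top. Grip its 60 mm width below the step. Lifts straight up; parting edges bevelled. Closed: origin at x 0, y +21.6, z +16 mm in mould_base, axes parallel.
- half_grooved: The other plaster half, same sizes and mass, with an upright groove 14 mm wide, 7 mm deep in the middle of its back. Origin: centre of its underside, z up; hollow side to +y, grooved back to -y. Closed: origin at x 0, y -21.6, z +16 mm in mould_base, axes parallel, the groove astride the base's pin.
- square_vase: The cast: dry buff-grey clay bud vase, square, 62 mm high, foot 36 mm, straight neck 24 mm square from 34 mm up, 60 g, solid to the touch. Origin: centre of the foot, z up. It starts upright inside the closed mould, foot 24 mm above the base's underside, axes parallel to the base, mouth seen between the halves; its wide foot holds it in until both are off.
- mould_base: Fixed foot of the mould: plaster slab 78 (x) x 114 (y) x 16 mm, origin: centre of its underside on the bench, z up. On it, in the middle, a bevelled square boss (36 mm, 31 at the top, 8 mm high) under the vase, which the hollows of both halves straddle with 2 mm play; at y -41 mm a pin 9 mm thick, 13 mm high, for the groove.
- foam: Fixed dark grey foam block 84 (x) x 164 (y) x 36 mm high, origin: centre of its underside on the bench, z up. Three cutouts 24 mm deep: square, 41 mm, at y +53 mm (empty); round, 41 mm, in the middle (holds round_vase); oblong, 50 (x) x 22 (y) mm, at y -53 mm (empty).
- square_cutout (a point): Centre of the floor of the foam's square cutout, 12 mm above the bench, 24 mm below the foam's top; axes of the foam. The square vase's foot has 2.5 mm play on each side, sides parallel to the cutout's (any quarter turn).
- ware_board: Fixed plywood ware board 104 (x) x 222 (y) x 15 mm thick, empty at the start. Origin: centre of its underside on the bench, z up.
- round_vase: Round clay bud vase, foot 35 mm across, 66 mm high, standing loose in the foam's round cutout. Origin: centre of its foot, z up. Leave it alone.
There are look-alikes about, which are no part of the job. Leave any yellow look-alike of the half_plain alone.

How it is judged:
By the outcome, as a careful person would: the job done as asked, in the order asked, and still so for the second after the job is handed in, with the robot touching nothing.
It also fails if it takes over 152 s, if anything falls off the work surface, if the arm or the gripper's body presses on something with over 40 N, if the wrist force passes 120 N, or if a joint passes its speed limit or range.

## Robot

A 6-joint arm with a two-finger parallel gripper is mounted at the origin on the work surface; the furniture and walls round the work are solid. World frame = base frame: x ahead of the robot, y to its left, z up, the work surface at z = 0. Lengths are in mm, angles in rad, forces in N, time in s.
With the tool pointing down it reaches from about 225 to 725 mm from the base axis. Payload 3.1 kg.
Tool frame: the origin (TCP) lies at the very end of the fingers, on their centre line; the grasp point (between the pads) lies 19 mm behind it; z points along the fingers, y is the direction in which the jaws open and shut (so a half turn about z gives the same grasp; the last joint's range is limited). The gripper opens to 85 mm and grips with 20 to 120 N. Pads are 22 mm wide; open, the fingers measure 114 mm over their backs; the gripper's body (76 mm by 85 mm) begins 54 mm behind the grasp point. The pads swing forward as they close: fully open they stand 13 mm farther back than shut.
Start: joints at [1.025, 0.048, 0.099, 1.622, 0, 1.443], TCP at [213.025, 479.831, 231.312] pointing down, gripper open.
Joint ranges: [-2.91, 2.91], [-0.99, 1.94], [-1.21, 1.42], [-2.12, 2.29], [-1.49, 1.47], [-3.14, 3.14]. Speed limits (rad/s): [2.79, 2.79, 3.14, 3.14, 3.14, 3.14].

## Interface

Orientations are given as a unit quaternion [x, y, z, w].
In Python, from workcell import * gives the robot as it stands.
- The arm moves only by the tool carry_out, never from a script. Its argument "series" is one flat list of numbers, 7 for each row, row after row: the finger opening in mm, from 0 to 85.4, then the shift along the tool's x, y, z in mm, then the turn, a rotation vector about the tool's x, y, z in units of 10 degrees (1.0 is 10 degrees). A call has 1 to 20 rows; each row is the pose to reach, as a shift and turn from the pose commanded when the call began, along the tool's axes at that moment; what a row does not reach only later rows make up. A row lasts 1/8 s, in which the tool goes at most 62.5 mm and 10.7 degrees, less where a joint would pass 70% of its speed; a pose out of reach is approached as far as the arm can. A call with a gripper value outside its range is refused whole. The fingers move at their own pace and stop on an object; the grip force is fixed at half the most. Time passes only in rows, so rows that repeat a pose let the fingers close. It gives the time, the measured TCP pose, the force and the opening at its end, in the units of the state.
- get_obs(): the state, without advancing time (a new reading comes with each control period).
- grab_frame(name): name is "scene" or "top" or "wrist"; returns the picture (400x640x3 uint8, red, green, blue); there is no depth.
- camera_info(name): a dict with "fx", "fy", "cx", "cy" (pixels), "D" ([k1, k2, p1, p2, k3] as OpenCV has them; the pictures are not rectified), "extrinsics" (4x4, takes a point from camera to world coordinates). Camera axes: x right, y up, looking along -z (the intrinsics and any distortion apply to the point x, -y, -z); pixel columns grow to the right and rows downward; lengths in mm; the calibration is good to about 2 mm. A picture is of the moment at which its call begins: read the wrist's pose just before it. camera_info takes no time and is no camera call; for the wrist camera it gives the pose at the moment of the call.
- job_done(): hands the job in, once; it reports no verdict.
Trained networks look in the newest picture that a camera, given by its name, has taken for a name from the list of things; names that differ only in an ending like _2 or _b are one class to them, and where a whole thing is asked for, a point or a joint stands for the part that bears it (a point fixed in the world has none). Each returns a list of dicts, best first, with "score" (0 to 1); they miss things now and then, are a little off and sometimes report something else, mostly with a low value. They report only what shows in the picture. A call takes as long as a camera call. They do not tell look-alikes from the thing itself.
- search_frame(name, camera): "rect" ([left, top, width, height] as shares, 0 to 1, of the picture: columns of its width, rows of its height, round what is visible of it).
- place_of(name, camera): "point" ([row, column] as shares, 0 to 1, of the picture: columns of its width, rows of its height: a listed point, or the origin of a listed thing).
The state is a dict: "time_s": time; "joint_pos": joint angles; "joint_velocities": joint speeds; "joint_torque": joint torques, N m; "tool_pos": TCP position; "tool_rot": TCP orientation; "ft_force": force on the tool from outside, world axes, zero at the start; "ft_torque": the same for the moment, N m; "width": finger opening in mm.
Only numpy, scipy, OpenCV 4.12 (cv2) and the standard library are available. Lean on these libraries where they do the work, as an engineer would, in place of code of your own. Each camera call takes 0.05 s, during which the arm holds its last target.

## Working session

There is one attempt and no reset: what is moved stays moved. The work goes in short steps, Python scripts to look and compute and a tool call to move; the robot and the scene stay as the last step left them, time stands still between calls to the robot, and variables do not carry over. Pictures are saved under pics/ and viewed, and the job is handed in when it is done.

Besides the shell and the picture viewer there is one more tool, called after "Call:" as name(argument=value, ...) on one line, values as JSON. carry_out: Moves the arm, as the interface text tells. Its arguments: {"type":"object","properties":{"series":{"type":"array","items":{"type":"number"}}},"required":["series"]}

```bash
ls -la; mkdir -p pics; python3 - <<'E'
from workcell import *
import cv2
o=get_obs(); print(o)
for n in ["scene","top","wrist"]:
    im=grab_frame(n); cv2.imwrite(f"pics/{n}0.png",im[:,:,::-1]); 
    c=camera_info(n); print(n,c)
E
```

```text
total 12
drwxr-xr-x  3 agent agent 4096 Dec  6 09:07 .
drwxr-xr-x 23 root  root  4096 Dec  6 09:07 ..
drwxr-xr-x  2 agent agent 4096 Dec  6 09:07 pics
{'time_s': 0.0, 'joint_pos': array([ 1.02519281e+00,  4.87682724e-02,  9.75607223e-02,  1.62197743e+00,
       -2.76668405e-05,  1.44301561e+00]), 'joint_velocities': array([ 0.00015091,  0.00028124, -0.00049044,  0.00040878, -0.00069215,
        0.00022987]), 'joint_torque': array([-2.29417274e-04, -3.38777268e+01,  3.20017576e+01,  2.02170981e-02,
       -1.36618569e-04,  1.19439153e-05]), 'tool_pos': array([212.71855717, 479.30198324, 230.08942615]), 'tool_rot': array([ 2.07394926e-01,  9.78256571e-01, -1.13183795e-03, -3.81508935e-04]), 'ft_force': array([ 0.56117574, -1.02989809, -0.51237706]), 'ft_torque': array([ 0.00641385, -0.03108935,  0.02337221]), 'width': 85.06195123749575}
scene {'fx': 486.94987417726446, 'fy': 486.94987417726446, 'cx': 321.90456685475334, 'cy': 202.1936717208188, 'D': array([-0.06795623,  0.        ,  0.        ,  0.        ,  0.        ]), 'extrinsics': array([[ 7.49900350e-01,  4.90730701e-01, -4.43658
[... 676 characters left out ...]
8631e-03,  2.20595646e-01,  9.75363533e-01,
         1.29947119e+03],
       [ 0.00000000e+00,  0.00000000e+00,  0.00000000e+00,
         1.00000000e+00]])}
wrist {'fx': 311.8077561103563, 'fy': 311.8077561103563, 'cx': 319.33342444686906, 'cy': 198.61383979439532, 'D': array([-0.05942318,  0.        ,  0.        ,  0.        ,  0.        ]), 'extrinsics': array([[ 4.05032579e-01, -8.83101880e-01, -2.36811487e-01,
         1.52800950e+02],
       [ 9.14297909e-01,  3.90410685e-01,  1.07883407e-01,
         5.07292706e+02],
       [-2.81830497e-03, -2.60212542e-01,  9.65547249e-01,
         3.72564230e+02],
       [ 0.00000000e+00,  0.00000000e+00,  0.00000000e+00,
         1.00000000e+00]])}
```

View pics/scene0.png

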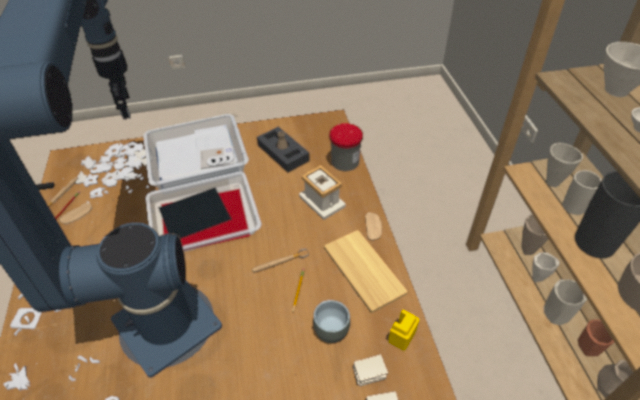

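View pics/top0.png

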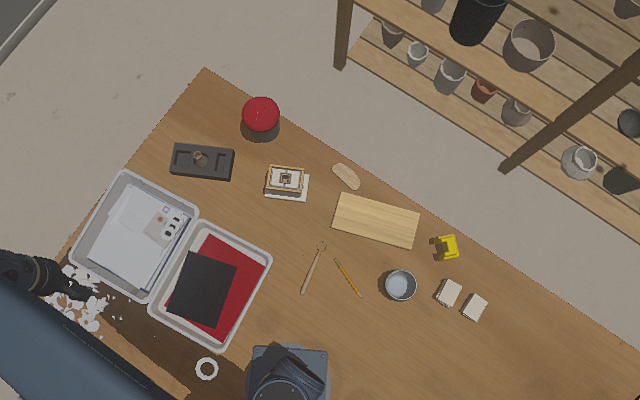

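View pics/wrist0.png

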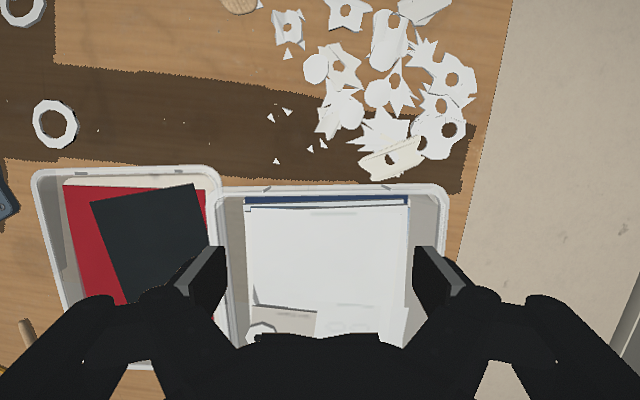

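The mould sits at about (287,182) in the top view, the foam at (202,161) and the ware board at (375,220). The look-alikes are a yellow half at (445,246) and two white blocks at (448,292) and (474,306). I'll crop in and measure.

```bash
cat > h.py <<'E'
from workcell import *
import numpy as np, cv2
from scipy.spatial.transform import Rotation as R
def cam(n):
    c=camera_info(n); K=np.array([[c['fx'],0,c['cx']],[0,c['fy'],c['cy']],[0,0,1.]]); return K,c['D'],c['extrinsics']
def proj(c,P):
    K,D,E=c; P=np.atleast_2d(P).astype(float); Q=(P-E[:3,3])@E[:3,:3]; Q=Q*[1,-1,-1]
    return cv2.projectPoints(Q,np.zeros(3),np.zeros(3),K,D)[0].reshape(-1,2)
def unproj(c,uv,z):
    K,D,E=c; uv=np.atleast_2d(uv).astype(float)
    n=cv2.undistortPoints(uv.reshape(-1,1,2),K,D).reshape(-1,2)
    d=np.c_[n[:,0],-n[:,1],-np.ones(len(n))]@E[:3,:3].T
    t=(z-E[2,3])/d[:,2]; return E[:3,3]+d*t[:,None]
def T(x,y,z,yaw):
    M=np.eye(4); M[:3,:3]=R.from_euler('z',yaw).as_matrix(); M[:3,3]=[x,y,z]; return M
def crop(n,fn,x0,y0,w,h,s,im=None):
    im=grab_frame(n) if im is None else im
    cv2.imwrite(fn,cv2.resize(im[y0:y0+h,x0:x0+w,::-1],None,fx=s,fy=s,interpolation=cv2.INTER_CUBIC)); return im
E
python3 - <<'E'
from h import *
im=crop("top","pics/topc.png",160,130,270,130,2.9)
for n in ["mould_base","foam","ware_board","clamp_frame","half_plain","square_cutout","round_vase"]:
    c=cam("top")
    z={"clamp_frame":74,"half_plain":16,"square_cutout":12,"round_vase":12}.get(n,0)
    for r in place_of(n,"top")[:3]:
        p=np.array(r['point'])[::-1]*[640,400]; print(n,round(r['score'],2),p.round(1),unproj(c,p,z).round(1))
E
```

```text
mould_base 0.68 [286.2 191.8] [[506.7  48.1   0. ]]
foam 0.65 [201.  162.5] [[572.6 292.4   0. ]]
foam 0.5 [283.2 175.5] [[552.   60.5   0. ]]
ware_board 0.9 [374.1 222.5] [[ 439.7 -195.1    0. ]]
clamp_frame 0.55 [281.7 177.4] [[526.5  57.3  74. ]]
half_plain 0.74 [278.9 182.4] [[527.5  68.9  16. ]]
half_plain 0.73 [445.7 249.7] [[ 377.9 -386.8   16. ]]
round_vase 0.42 [204.2 159.9] [[577.2 281.2  12. ]]
```

View pics/topc.png

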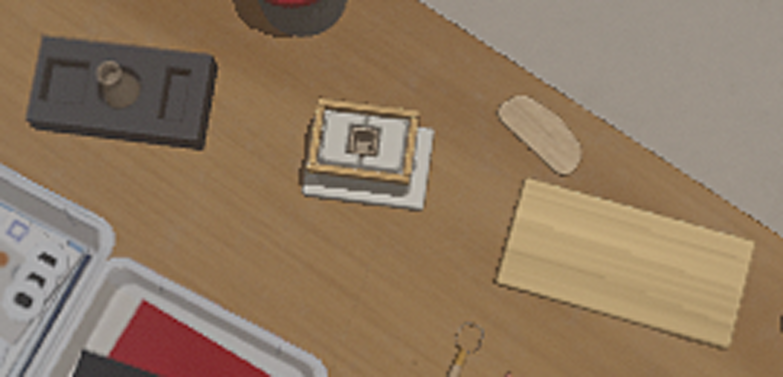

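```bash
cat > m.py <<'E'
# rows helper: m.go([[w,x,y,z,psi_deg],...]) prints tool rows (rounded); m.commit(row) stores new commanded pose
import json,os,numpy as np
F='cmd.json'
def load():
    return json.load(open(F)) if os.path.exists(F) else [213.025,479.831,231.312,np.degrees(np.arctan2(2*.207394926*.978256571,2*.207394926**2-1))]
def Rm(psi):
    c,s=np.cos(np.radians(psi)),np.sin(np.radians(psi)); return np.array([[c,s,0],[s,-c,0],[0,0,-1.]])
def go(ws):
    x,y,z,p=load(); M=Rm(p)
    for w,X,Y,Z,P in ws:
        d=M.T@(np.array([X,Y,Z])-[x,y,z]); print([w,*[round(float(v),1)+0 for v in d],0,0,round((p-P)/10,3)], 'dist',round(float(np.linalg.norm(d)),0))
def commit(r):
    x,y,z,p=load(); d=Rm(p)@np.array(r[1:4]); n=[x+d[0],y+d[1],z+d[2],p-10*r[6]]; json.dump([float(v) for v in n],open(F,'w')); print('cmd',np.round(n,2))
E
python3 -c "
import m; print(m.load()); m.go([[85,518,55,240,90]])"
```

```text
[213.025, 479.831, 231.312, np.float64(156.06055226168638)]
[85, -451.1, -264.5, -8.7, 0, 0, np.float64(6.606)] dist 523.0
```

Call:
carry_out(series=[85,-451,-264.5,-8.7,0,0,6.606,85,-451,-264.5,-8.7,0,0,6.606,85,-451,-264.5,-8.7,0,0,6.606,85,-451,-264.5,-8.7,0,0,6.606,85,-451,-264.5,-8.7,0,0,6.606,85,-451,-264.5,-8.7,0,0,6.606,85,-451,-264.5,-8.7,0,0,6.606,85,-451,-264.5,-8.7,0,0,6.606,85,-451,-264.5,-8.7,0,0,6.606,85,-451,-264.5,-8.7,0,0,6.606,85,-451,-264.5,-8.7,0,0,6.606,85,-451,-264.5,-8.7,0,0,6.606])

```text
time_s: 2.05
tool_pos: [517.3, 56.5, 240.3]
tool_rot: [0.706, 0.708, 0.0, -0.0]
ft_force: [-0.3, -0.1, -1.1]
width: 85.0
```

```bash
python3 - <<'E'
import m; m.commit([85,-451,-264.5,-8.7,0,0,6.606])
from h import *
o=get_obs(); print(o['time_s'],o['tool_pos'],R.from_quat(o['tool_rot']).as_matrix().round(4).tolist(),o['joint_velocities'].round(3))
im=crop("wrist","pics/w1.png",0,0,640,400,1.25)
o=get_obs(); print(o['tool_pos'])
E
```

```text
cmd [517.9   55.08 240.01  90.  ]
2.05 [517.25132869  56.5338093  240.34454942] [[-0.0023, 1.0, 0.0002], [1.0, 0.0023, 0.0003], [0.0003, 0.0002, -1.0]] [ 0.    -0.    -0.    -0.002 -0.002 -0.001]
[517.3336458   56.45489323 240.35350758]
```

View pics/w1.png

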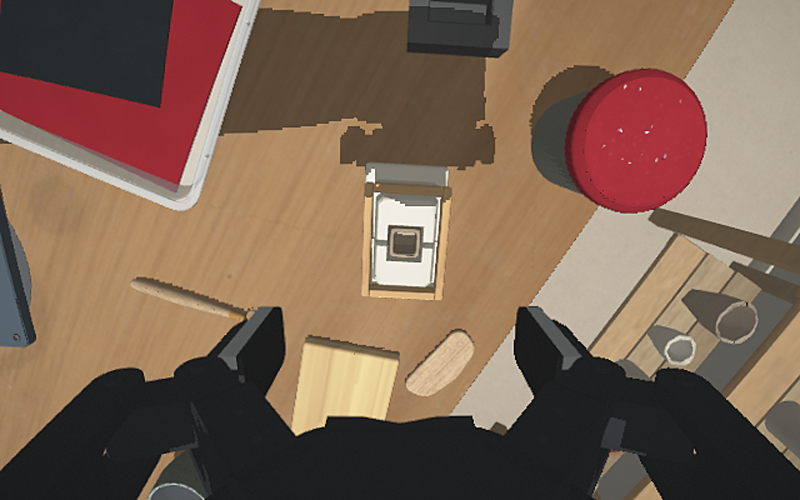

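```bash
python3 - <<'E'
from h import *
im=crop("wrist","pics/w1c.png",260,110,130,140,4.2)
im=crop("top","pics/t1c.png",245,145,80,70,8)
E
```

```text
(no output)
```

View pics/w1c.png

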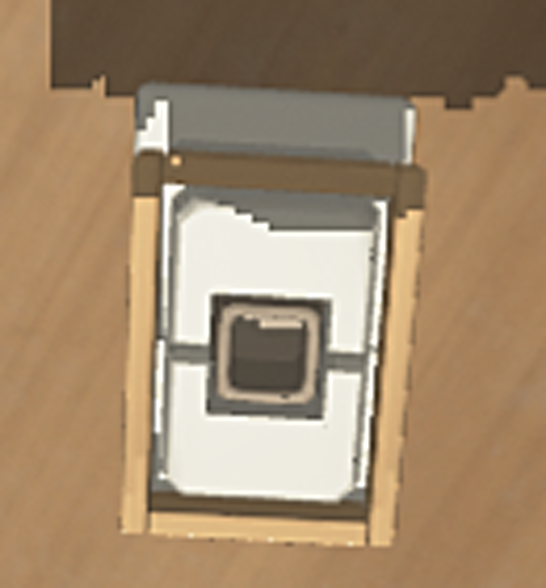

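View pics/t1c.png

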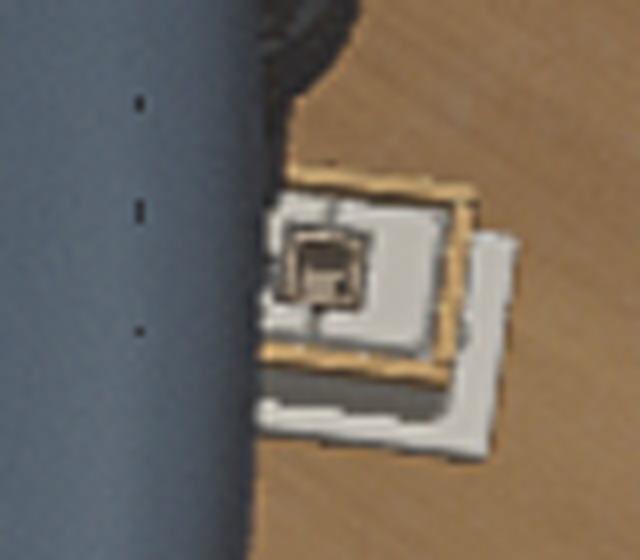

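```bash
python3 - <<'E'
from h import *
from scipy.optimize import least_squares
c=cam("wrist"); t=cam("top")
uv=np.array([[133,150],[425,168],[392,545],[122,532]])/4.2+[260,110]
P=unproj(c,uv,90); print(P.round(1)); print([np.linalg.norm(P[i]-P[(i+1)%4]).round(1) for i in range(4)])
uvs=np.array([[138,85],[412,98]])/4.2+[260,110]
S=unproj(c,uvs,16); print(S.round(1),np.linalg.norm(S[0]-S[1]))
uvt=np.array([[475,185],[452,380]])/8+[245,145]; print('top frame',unproj(t,uvt,90).round(1))
uvt=np.array([[518,238],[488,457]])/8+[245,145]; print('top slab',unproj(t,uvt,16).round(1))
d=(P[1]+P[2]-P[0]-P[3]); print('yaw x',np.degrees(np.arctan2(d[1],d[0])), 'c',P.mean(0))
d=(P[1]+P[0]-P[2]-P[3]); print('yaw y-90',np.degrees(np.arctan2(d[1],d[0]))-90)
E
```

```text
[[491.6  94.7  90. ]
 [556.5  90.9  90. ]
 [552.    0.8  90. ]
 [487.2   3.9  90. ]]
[np.float64(65.0), np.float64(90.2), np.float64(64.9), np.float64(90.8)]
[[486.8 105.3  16. ]
 [562.2 102.   16. ]] 75.42337089256722
top frame [[5.511e+02 1.000e-01 9.000e+01]
 [4.864e+02 2.200e+00 9.000e+01]]
top slab [[555.1 -12.7  16. ]
 [478.5  -8.6  16. ]]
yaw x -3.0724693300804007 c [521.82918537  47.56194107  90.        ]
yaw y-90 -2.8634496449264475
```

```bash
python3 - <<'E'
from h import *
t=cam("top"); c=cam("wrist")
uv=np.array([[528,180],[753,241],[727,347],[497,283]])/2.9+[160,130]
P=unproj(t,uv,15); print(P.round(1)); print([np.linalg.norm(P[i]-P[(i+1)%4]).round(1) for i in range(4)],P.mean(0).round(1))
d=P[0]+P[3]-P[1]-P[2]; print('board y dir yaw-90',np.degrees(np.arctan2(d[1],d[0]))-90)
uv=np.array([[41,37],[217,55],[207,137],[30,115]])/2.9+[160,130]
P=unproj(t,uv,36); print(P.round(1)); print([np.linalg.norm(P[i]-P[(i+1)%4]).round(1) for i in range(4)],P.mean(0).round(1))
d=P[0]+P[3]-P[1]-P[2]; print('foam yaw-90',np.degrees(np.arctan2(d[1],d[0]))-90)
# wrist board corners in w1
uv=np.array([[308,337],[399,352]])/1.25
print(unproj(c,uv,15).round(1))
import m; m.go([[85,521.5,47.2,130,87],[85,521.5,47.2,57,87]])
E
```

```text
[[ 513.7 -103.2   15. ]
 [ 471.6 -314.5   15. ]
 [ 371.5 -293.8   15. ]
 [ 414.9  -81.1   15. ]]
[np.float64(215.5), np.float64(102.1), np.float64(217.1), np.float64(101.2)] [ 442.9 -198.2   15. ]
board y dir yaw-90 -11.396487169854083
[[613.  364.8  36. ]
 [606.9 195.2  36. ]
 [527.1 195.4  36. ]
 [536.1 364.1  36. ]]
[np.float64(169.6), np.float64(79.8), np.float64(168.9), np.float64(76.9)] [570.8 279.9  36. ]
foam yaw-90 -2.564847873363547
[[422.3 -73.2  15. ]
 [517.7 -90.2  15. ]]
[85, -7.9, 3.6, 110.0, 0, 0, 0.3] dist 110.0
[85, -7.9, 3.6, 183.0, 0, 0, 0.3] dist 183.0
```

Call:
carry_out(series=[85,-8,4,50,0,0,0.3,85,-8,4,110,0,0,0.3,85,-8,4,110,0,0,0.3,85,-8,4,110,0,0,0.3])

```text
time_s: 2.7
tool_pos: [523.3, 47.4, 132.6]
tool_rot: [0.725, 0.689, 0.001, 0.001]
ft_force: [1.2, -0.2, 1.7]
width: 85.1
```

```bash
python3 - <<'E'
import m; m.commit([85,-8,4,110,0,0,.3])
from h import *
o=get_obs(); print(o['time_s'],o['tool_pos'],R.from_quat(o['tool_rot']).as_matrix().round(4).tolist())
im=crop("wrist","pics/w2.png",200,60,240,180,3.3)
E
```

```text
cmd [521.9   47.08 130.01  87.  ]
2.7 [523.29271234  47.36353205 132.56612866] [[0.0517, 0.9987, 0.0035], [0.9987, -0.0517, -0.0001], [0.0001, 0.0035, -1.0]]
```

View pics/w2.png

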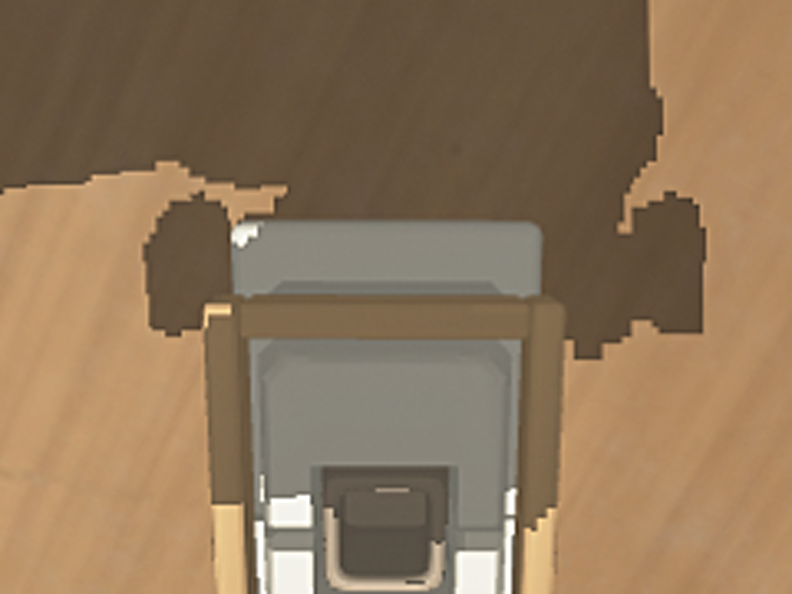

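Call:
carry_out(series=[85,-0.5,-1,40,0,0,0,85,-0.5,-1,72,0,0,0,85,-0.5,-1,73,0,0,0,85,-0.5,-1,73,0,0,0])

```text
time_s: 3.25
tool_pos: [524.1, 46.6, 61.0]
tool_rot: [0.725, 0.688, 0.002, 0.002]
ft_force: [1.0, -0.0, 1.1]
width: 85.0
```

```bash
python3 - <<'E'
import m; m.commit([85,-.5,-1,73,0,0,0])
from h import *
o=get_obs(); print(o['time_s'],o['tool_pos'],o['joint_velocities'].round(3))
im=crop("wrist","pics/w3.png",0,0,640,400,1.25)
E
```

```text
cmd [520.88  46.64  57.01  87.  ]
3.25 [524.13031609  46.59244055  61.03992728] [-0.001 -0.007 -0.    -0.004 -0.001 -0.   ]
```

View pics/w3.png

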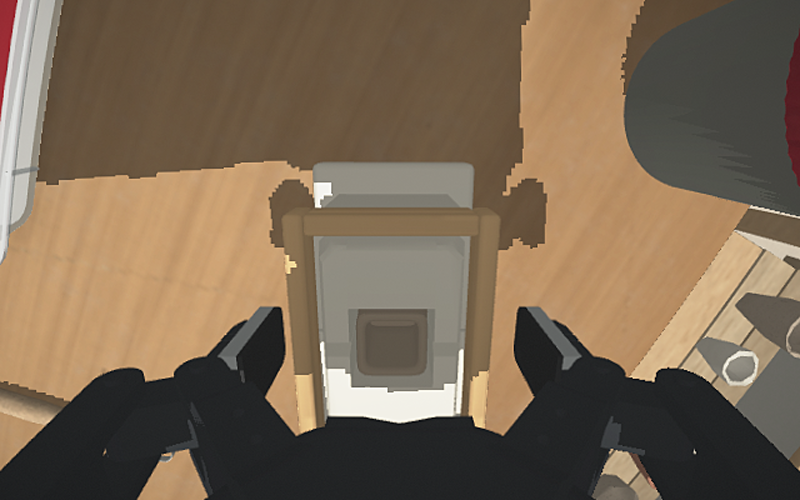

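Call:
carry_out(series=[85,0.5,-2.5,4,0,0,0,60,0.5,-2.5,4,0,0,0,50,0.5,-2.5,4,0,0,0,50,0.5,-2.5,4,0,0,0,50,0.5,-2.5,4,0,0,0,50,0.5,-2.5,4,0,0,0])

```text
time_s: 4.05
tool_pos: [519.6, 47.2, 54.1]
tool_rot: [0.725, 0.688, 0.001, 0.001]
ft_force: [2.0, -0.2, 5.5]
width: 65.1
```

```bash
cat >> m.py <<'E'
def st():
    from workcell import get_obs
    o=get_obs(); c=load(); print('t',round(o['time_s'],2),'pos',o['tool_pos'].round(2),'bias',(o['tool_pos']-c[:3]).round(2),'F',o['ft_force'].round(1),'w',round(o['width'],1)); return o
E
python3 - <<'E'
import m; m.commit([85,.5,-2.5,4,0,0,0]); m.st()
E
```

```text
cmd [518.41  47.27  53.01  87.  ]
t 4.05 pos [519.65  47.23  54.12] bias [ 1.24 -0.04  1.1 ] F [ 2.  -0.2  5.5] w 65.1
```

Call:
carry_out(series=[50,0,0,-10,0,0,0,50,0,0,-30,0,0,0,50,0,0,-60,0,0,0,50,0,0,-80,0,0,0,50,0,0,-80,0,0,0,50,0,0,-80,0,0,0])

```text
time_s: 4.8
tool_pos: [517.1, 47.3, 131.4]
tool_rot: [0.725, 0.688, -0.001, -0.001]
ft_force: [-0.4, -0.6, -0.9]
width: 65.2
```

```bash
python3 - <<'E'
import m; m.commit([50,0,0,-80,0,0,0]); m.st(); m.go([[50,446,-193,210,78.6]])
from h import *
im=crop("wrist","pics/w4.png",0,0,640,400,1.25)
im=crop("top","pics/t4.png",230,140,120,90,6)
E
```

```text
cmd [518.41  47.27 133.01  87.  ]
t 4.8 pos [517.13  47.32 131.44] bias [-1.28  0.05 -1.58] F [-0.4 -0.6 -0.9] w 65.2
[50, -243.7, -59.7, -77.0, 0, 0, 0.84] dist 262.0
```

View pics/w4.png

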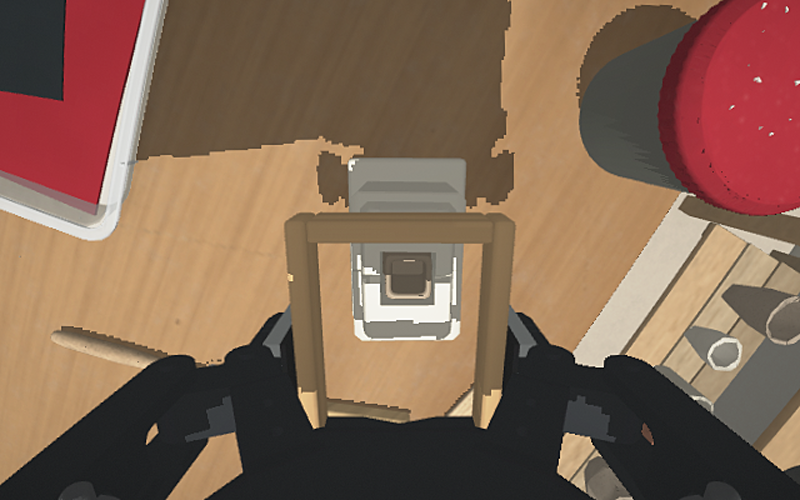

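View pics/t4.png

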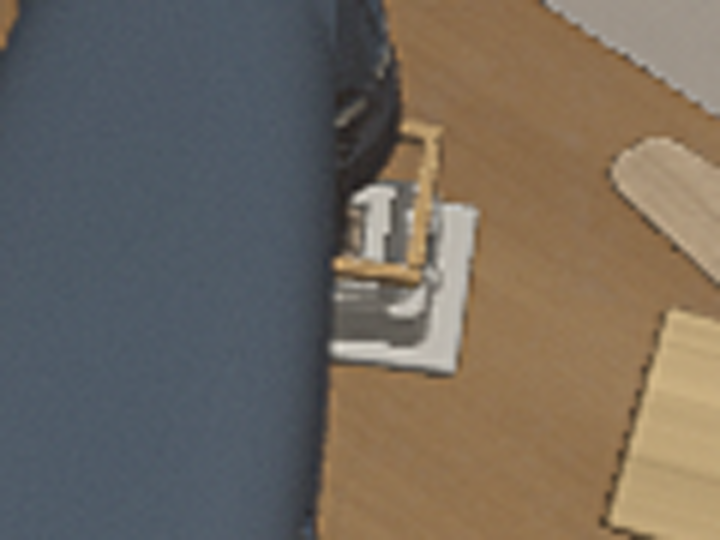

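Call:
carry_out(series=[50,0,0,-40,0,0,0,50,-60,-15,-77,0,0,0.84,50,-120,-30,-77,0,0,0.84,50,-180,-45,-77,0,0,0.84,50,-230,-57,-77,0,0,0.84,50,-244,-60,-77,0,0,0.84,50,-244,-60,-77,0,0,0.84,50,-244,-60,-77,0,0,0.84])

```text
time_s: 5.9
tool_pos: [445.9, -191.9, 209.5]
tool_rot: [0.773, 0.634, 0.0, -0.001]
ft_force: [1.1, -0.3, -0.3]
width: 65.3
```

```bash
python3 - <<'E'
import m; m.commit([50,-244,-60,-77,0,0,.84]); m.st()
from h import *
im=crop("wrist","pics/w5.png",0,0,640,400,1.25)
im=crop("top","pics/t5.png",240,140,200,120,4)
E
```

```text
cmd [ 445.72 -193.26  210.01   78.6 ]
t 5.9 pos [ 445.92 -191.86  209.54] bias [ 0.2   1.4  -0.47] F [ 1.1 -0.3 -0.3] w 65.3
```

View pics/w5.png

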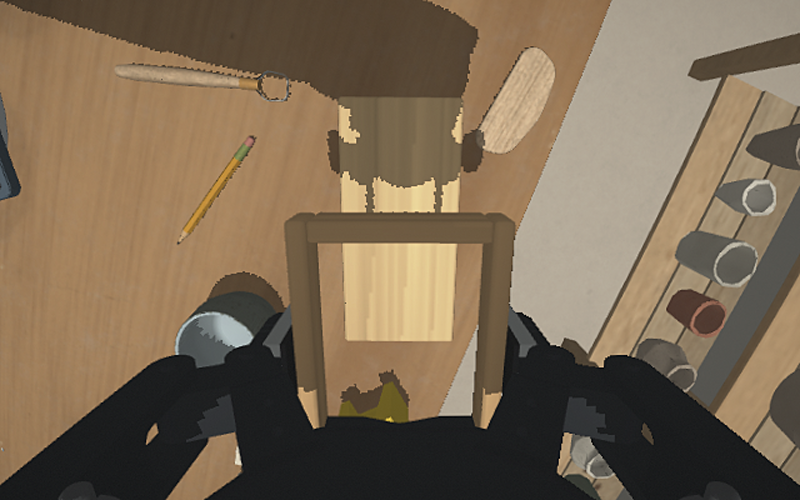

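View pics/t5.png

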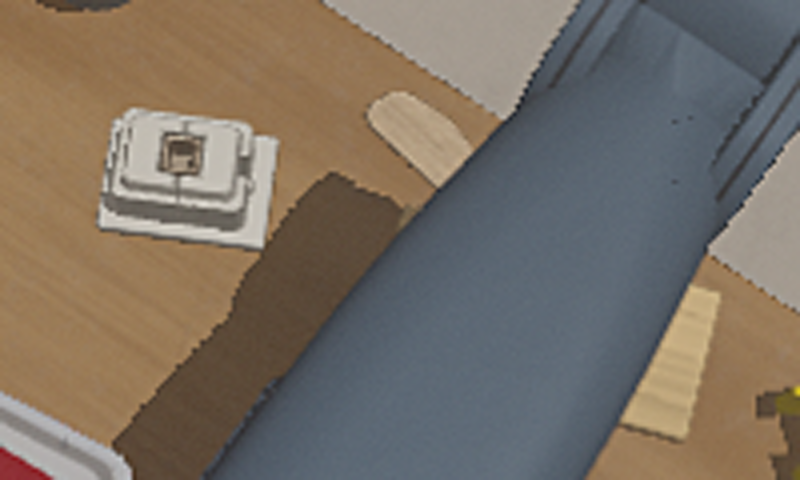

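```bash
python3 - <<'E'
from h import *
import m
c=cam("wrist")
uv=np.array([[339,96],[463,97],[453,341],[345,341]])/1.25
P=unproj(c,uv,15); print(P.round(1)); print([np.linalg.norm(P[i]-P[(i+1)%4]).round(1) for i in range(4)],P.mean(0).round(1))
d=P[0]+P[1]-P[2]-P[3]; yaw=np.arctan2(d[1],d[0])-np.pi/2; print(np.degrees(yaw))
C=P.mean(0); 
for n,ly in [('f',55.5),('A',-24),('B',-79)]: print(n,(C[:2]+ly*np.array([-np.sin(yaw),np.cos(yaw)])).round(1))
# frame held: top outer corners, find height
uv=np.array([[285,214],[515,214]])/1.25
for z in (225,230,235,240): Q=unproj(c,uv,z); print(z,np.linalg.norm(Q[0]-Q[1]).round(1),Q.mean(0).round(1), m.Rm(78.6).T@(Q.mean(0)-get_obs()['tool_pos']))
E
```

```text
[[ 417.9  -79.5   15. ]
 [ 517.3 -100.    15. ]
 [ 474.  -316.4   15. ]
 [ 372.  -296.2   15. ]]
[np.float64(101.5), np.float64(220.7), np.float64(103.9), np.float64(221.5)] [ 445.3 -198.    15. ]
-11.646581132478442
f [ 456.5 -143.7]
A [ 440.5 -221.5]
B [ 429.4 -275.4]
225 76.3 [ 454.9 -148.5  225. ] [ 4.40976942e+01  3.94428919e-02 -1.51984109e+01]
230 73.3 [ 455.1 -147.6  230. ] [ 4.49860422e+01  2.99692096e-02 -2.01984109e+01]
235 70.3 [ 455.2 -146.8  235. ] [ 4.58743902e+01  2.04955273e-02 -2.51984109e+01]
240 67.3 [ 455.4 -145.9  240. ] [ 4.67627382e+01  1.10218449e-02 -3.01984109e+01]
```

```bash
python3 - <<'E'
import m; m.go([[50,456.5,-144.5,80,78.4],[50,456.5,-144.5,36,78.4]])
E
```

```text
[50, 49.9, 0.9, 130.0, 0, 0, 0.02] dist 139.0
[50, 49.9, 0.9, 174.0, 0, 0, 0.02] dist 181.0
```

Call:
carry_out(series=[50,25,0.5,50,0,0,0.02,50,50,1,100,0,0,0.02,50,50,1,140,0,0,0.02,50,50,1,165,0,0,0.02,50,50,1,168,0,0,0.02,50,50,1,168,0,0,0.02])

```text
time_s: 6.75
tool_pos: [457.3, -144.1, 42.9]
tool_rot: [0.775, 0.633, 0.0, 0.001]
ft_force: [-0.1, 0.0, -1.3]
width: 65.1
```

```bash
python3 - <<'E'
import m; m.commit([50,50,1,168,0,0,.02]); m.st()
E
```

```text
cmd [ 456.58 -144.44   42.01   78.4 ]
t 6.75 pos [ 457.33 -144.07   42.91] bias [0.74 0.37 0.9 ] F [-0.1  0.  -1.3] w 65.1
```

Call:
carry_out(series=[50,0,0,4,0,0,0,50,0,0,6,0,0,0,50,0,0,8,0,0,0,50,0,0,8,0,0,0])

```text
time_s: 7.25
tool_pos: [456.5, -144.5, 34.0]
tool_rot: [0.775, 0.632, -0.0, -0.0]
ft_force: [-0.3, 0.7, -0.8]
width: 65.1
```

```bash
python3 - <<'E'
import m; m.commit([50,0,0,8,0,0,0]); m.st()
E
```

```text
cmd [ 456.58 -144.44   34.01   78.4 ]
t 7.25 pos [ 456.51 -144.5    33.96] bias [-0.07 -0.06 -0.05] F [-0.3  0.7 -0.8] w 65.1
```

Call:
carry_out(series=[50,0,0,1,0,0,0,50,0,0,2,0,0,0,50,0,0,2.5,0,0,0,50,0,0,2.5,0,0,0])

```text
time_s: 7.75
tool_pos: [456.6, -144.4, 31.5]
tool_rot: [0.775, 0.632, -0.0, -0.0]
ft_force: [-0.3, 0.2, -0.6]
width: 65.1
```

```bash
python3 - <<'E'
import m; m.commit([50,0,0,2.5,0,0,0]); m.st()
from h import *
crop("wrist","pics/w6.png",0,0,640,400,1.25); crop("scene","pics/s6.png",290,140,140,170,3.5)
E
```

```text
cmd [ 456.58 -144.44   31.51   78.4 ]
t 7.75 pos [ 456.56 -144.44   31.45] bias [-0.02  0.01 -0.06] F [-0.3  0.2 -0.6] w 65.1
```

View pics/s6.png

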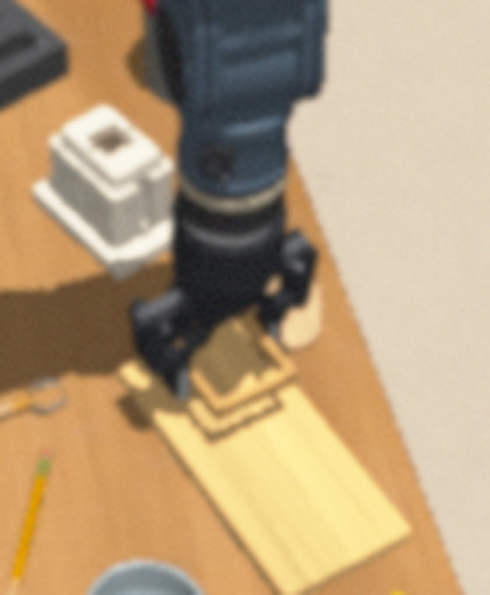

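View pics/w6.png

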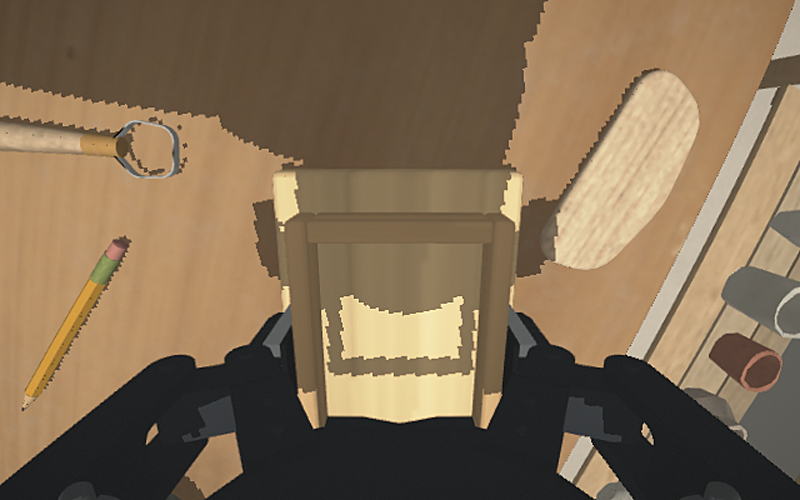

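Call:
carry_out(series=[50,0,0,8,0,0,0,50,0,0,16,0,0,0,50,0,0,19,0,0,0,50,0,0,19,0,0,0,50,0,0,19,0,0,0])

```text
time_s: 8.48
tool_pos: [456.7, -144.5, 12.6]
tool_rot: [0.775, 0.632, 0.0, 0.0]
ft_force: [1.2, 0.6, -0.9]
width: 65.2
```

```bash
python3 - <<'E'
import m; m.commit([50,0,0,19,0,0,0]); m.st()
from h import *
crop("wrist","pics/w7.png",0,0,640,400,1.25)
E
```

```text
cmd [ 456.58 -144.44   12.51   78.4 ]
t 8.47 pos [ 456.72 -144.49   12.62] bias [ 0.14 -0.05  0.11] F [ 1.2  0.6 -0.9] w 65.2
```

View pics/w7.png

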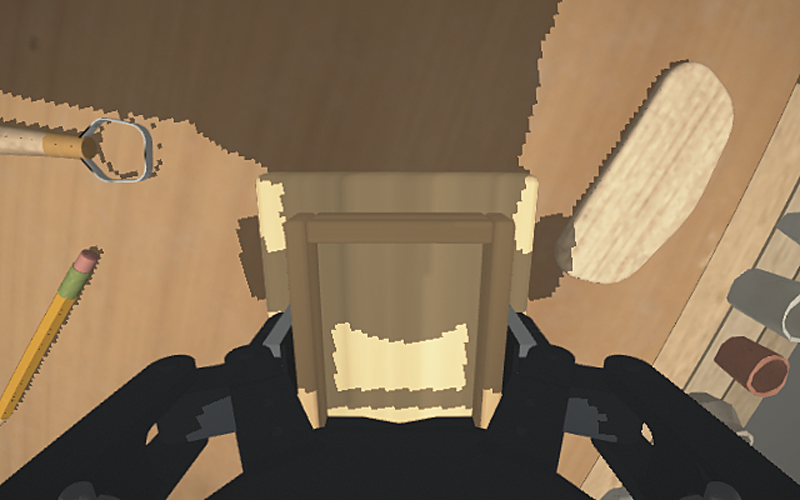

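Call:
carry_out(series=[50,0,0,2,0,0,0,50,0,0,3,0,0,0,50,0,0,4,0,0,0])

```text
time_s: 8.9
tool_pos: [456.6, -144.5, 8.8]
tool_rot: [0.775, 0.632, 0.0, 0.0]
ft_force: [-1.2, 1.4, 5.2]
width: 65.1
```

```bash
python3 - <<'E'
import m; m.commit([50,0,0,4,0,0,0]); m.st()
E
```

```text
cmd [ 456.58 -144.44    8.51   78.4 ]
t 8.9 pos [ 456.63 -144.46    8.8 ] bias [ 0.05 -0.02  0.28] F [-1.2  1.4  5.2] w 65.1
```

Call:
carry_out(series=[68,0,0,3,0,0,0,72,0,0,3,0,0,0,85,0,0,3,0,0,0,85,0,0,3,0,0,0,85,0,0,-60,0,0,0,85,0,0,-120,0,0,0,85,0,0,-150,0,0,0,85,0,0,-150,0,0,0,85,0,0,-150,0,0,0])

```text
time_s: 10.02
tool_pos: [455.9, -144.1, 157.0]
tool_rot: [0.775, 0.632, -0.0, -0.001]
ft_force: [-0.4, -0.5, -0.8]
width: 84.9
```

```bash
python3 - <<'E'
import m; m.commit([85,0,0,-150,0,0,0]); m.st()
from h import *
crop("wrist","pics/w8.png",0,0,640,400,1.25)
c=cam("wrist"); np.savez('w8.npz',K=c[0],D=c[1],E=c[2])
E
```

```text
cmd [ 456.58 -144.44  158.51   78.4 ]
t 10.03 pos [ 455.92 -144.11  156.96] bias [-0.67  0.33 -1.55] F [-0.4 -0.5 -0.8] w 84.9
```

View pics/w8.png

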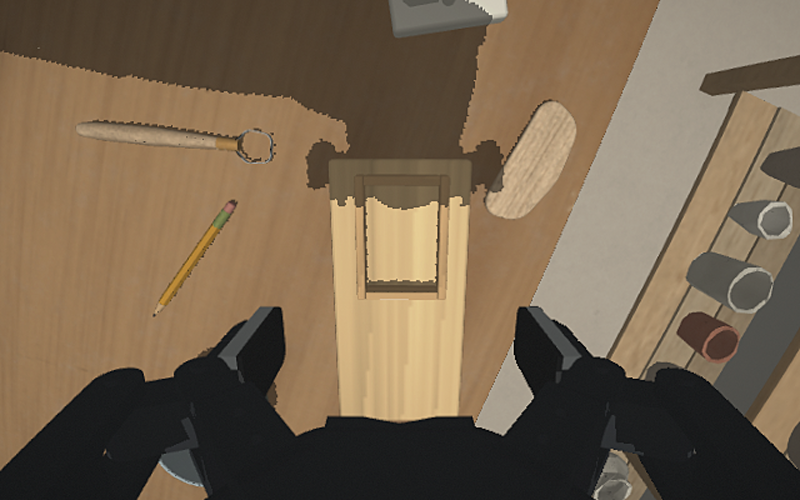

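```bash
python3 - <<'E'
from h import *
import m
c=cam("wrist")
P=unproj(c,np.array([[354,176],[449,176],[446,298],[357,298]])/1.25,31); print(P.round(1)); print([np.linalg.norm(P[i]-P[(i+1)%4]).round(1) for i in range(4)],P.mean(0).round(1))
d=P[0]+P[1]-P[2]-P[3]; print(np.degrees(np.arctan2(d[1],d[0]))-90)
m.go([[85,522.5,68.5,158,87],[85,522.5,68.5,140,87]])
E
```

```text
[[ 433.8  -93.3   31. ]
 [ 497.  -106.2   31. ]
 [ 479.9 -193.4   31. ]
 [ 415.6 -180.3   31. ]]
[np.float64(64.5), np.float64(88.8), np.float64(65.7), np.float64(88.9)] [ 456.6 -143.3   31. ]
-11.466609048642965
[85, 221.8, 21.8, 0.5, 0, 0, -0.86] dist 223.0
[85, 221.8, 21.8, 18.5, 0, 0, -0.86] dist 224.0
```

Call:
carry_out(series=[85,60,6,0,0,0,-0.86,85,120,12,0,0,0,-0.86,85,180,18,0,0,0,-0.86,85,222,22,5,0,0,-0.86,85,222,22,5,0,0,-0.86,85,222,22,5,0,0,-0.86])

```text
time_s: 10.82
tool_pos: [521.5, 68.4, 151.6]
tool_rot: [0.725, 0.689, -0.002, -0.001]
ft_force: [-0.7, -0.7, -0.3]
width: 85.3
```

```bash
python3 - <<'E'
import m; m.commit([85,222,22,5,0,0,-.86]); m.st()
from h import *
crop("wrist","pics/w9.png",220,100,200,140,4)
E
```

```text
cmd [522.77  68.6  153.51  87.  ]
t 10.82 pos [521.51  68.37 151.6 ] bias [-1.26 -0.23 -1.91] F [-0.7 -0.7 -0.3] w 85.3
```

View pics/w9.png

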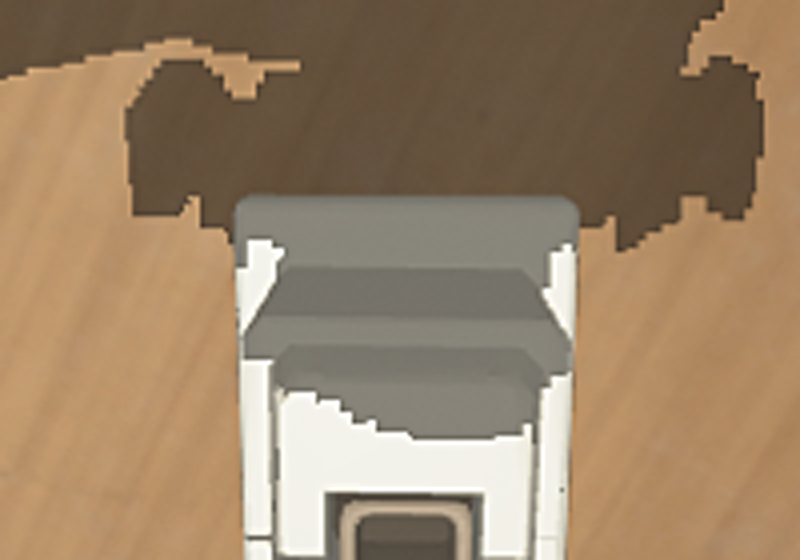

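```bash
python3 - <<'E'
from h import *
import m
c=cam("wrist")
f=lambda a,z: unproj(c,np.array(a)/4+[220,100],z)
S=f([[235,197],[580,197]],16); print(S.round(1),np.linalg.norm(S[0]-S[1]),S.mean(0).round(1))
H=f([[244,340],[573,340]],74); print(H.round(1),np.linalg.norm(H[0]-H[1]),H.mean(0).round(1))
G=f([[300,538],[510,540]],74); print(G.round(1))
yd=np.array([.052,.9986]); print(S.mean(0)[:2]-57*yd,)
m.go([[85,522.5,68.8,90,87],[85,522.5,68.8,24,87]])
E
```

```text
[[487.3 106.4  16. ]
 [563.8 102.5  16. ]] 76.67034355988368 [525.5 104.5  16. ]
[[494.7  86.5  74. ]
 [554.2  83.5  74. ]] 59.57400834955595 [524.5  85.   74. ]
[[502.1  47.7  74. ]
 [541.7  45.3  74. ]]
[522.57159888  47.54181362]
[85, 0.2, -0.3, 63.5, 0, 0, 0.0] dist 64.0
[85, 0.2, -0.3, 129.5, 0, 0, 0.0] dist 130.0
```

Call:
carry_out(series=[85,0,1,50,0,0,0,85,0,1,100,0,0,0,85,0,1,127,0,0,0,85,0,1,127,0,0,0,85,0,1,127,0,0,0])

```text
time_s: 11.5
tool_pos: [524.7, 67.7, 27.9]
tool_rot: [0.726, 0.688, 0.001, 0.001]
ft_force: [0.1, -0.3, -0.2]
width: 84.9
```

```bash
python3 - <<'E'
import m; m.commit([85,0,1,127,0,0,0]); m.st()
from h import *
crop("wrist","pics/w10.png",0,0,640,400,1.25)
E
```

```text
cmd [523.77  68.55  26.51  87.  ]
t 11.5 pos [524.68  67.67  27.88] bias [ 0.91 -0.87  1.36] F [ 0.1 -0.3 -0.2] w 84.9
```

View pics/w10.png

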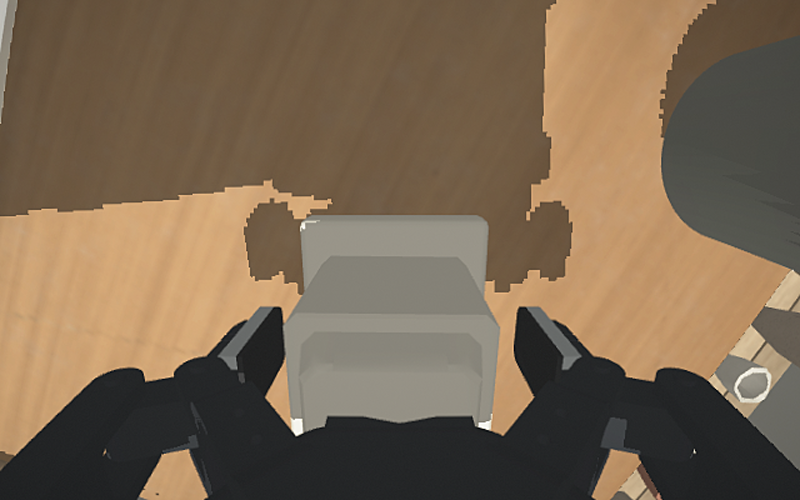

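Call:
carry_out(series=[85,1,-1.7,2,0,0,0,60,1,-1.7,2,0,0,0,45,1,-1.7,2,0,0,0,45,1,-1.7,2,0,0,0,45,1,-1.7,2,0,0,0,45,1,-1.7,2,0,0,0])

```text
time_s: 12.3
tool_pos: [522.9, 69.8, 25.5]
tool_rot: [0.725, 0.688, 0.001, 0.001]
ft_force: [-0.9, 0.7, 6.0]
width: 59.5
```

```bash
python3 - <<'E'
import m; m.commit([85,1,-1.7,2,0,0,0]); m.st()
E
```

```text
cmd [522.12  69.63  24.51  87.  ]
t 12.3 pos [522.92  69.76  25.52] bias [0.79 0.13 1.  ] F [-0.9  0.7  6. ] w 59.5
```

Call:
carry_out(series=[45,0,0,-6,0,0,0,45,0,0,-20,0,0,0,45,0,0,-40,0,0,0,45,0,0,-70,0,0,0,45,0,0,-105,0,0,0,45,0,0,-130,0,0,0,45,0,0,-130,0,0,0])

```text
time_s: 13.18
tool_pos: [524.0, 69.6, 157.5]
tool_rot: [0.725, 0.688, 0.002, 0.002]
ft_force: [-0.1, 0.4, -2.3]
width: 59.3
```

```bash
python3 - <<'E'
import m; m.commit([45,0,0,-130,0,0,0]); m.st()
from h import *
crop("wrist","pics/w11.png",0,0,640,400,1.25); crop("top","pics/t11.png",240,140,200,120,4)
b=np.array([445.3,-198]);yd=np.array([.2,.98])
a=b-24*yd; print(a); m.go([[45,a[0],a[1],170,78.4],[45,a[0],a[1],60,78.4],[45,a[0],a[1],24.5,78.4]])
E
```

```text
cmd [522.12  69.63 154.51  87.  ]
t 13.18 pos [523.95  69.62 157.48] bias [ 1.83 -0.01  2.97] F [-0.1  0.4 -2.3] w 59.3
[ 440.5  -221.52]
[45, -295.0, -66.3, -15.5, 0, 0, 0.86] dist 303.0
[45, -295.0, -66.3, 94.5, 0, 0, 0.86] dist 317.0
[45, -295.0, -66.3, 130.0, 0, 0, 0.86] dist 329.0
```

View pics/w11.png

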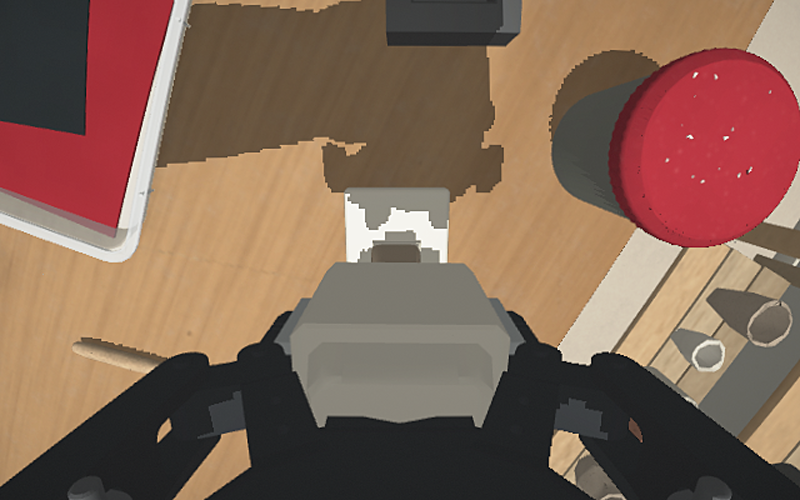

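View pics/t11.png

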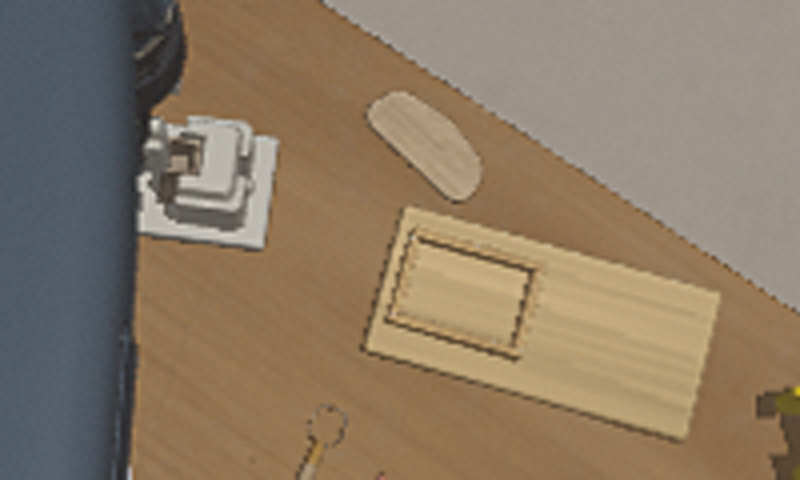

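```bash
python3 - <<'E'
from h import *
import m
im=grab_frame("top"); crop("top","pics/t12.png",340,180,160,130,5,im)
t=cam("top"); print(unproj(t,[[400,272],[417,285],[383,284],[405,300],[430,240],[460,262]],50).round(0))
a=np.array([445.3,-198])-79*np.array([.2,.98]); print(a); m.go([[45,a[0],a[1],170,78.4]])
E
```

```text
[[ 308. -262.   50.]
 [ 278. -307.   50.]
 [ 275. -220.   50.]
 [ 239. -278.   50.]
 [ 395. -337.   50.]
 [ 344. -416.   50.]]
[ 429.5  -275.42]
[45, -349.4, -74.4, -15.5, 0, 0, 0.86] dist 358.0
```

View pics/t12.png

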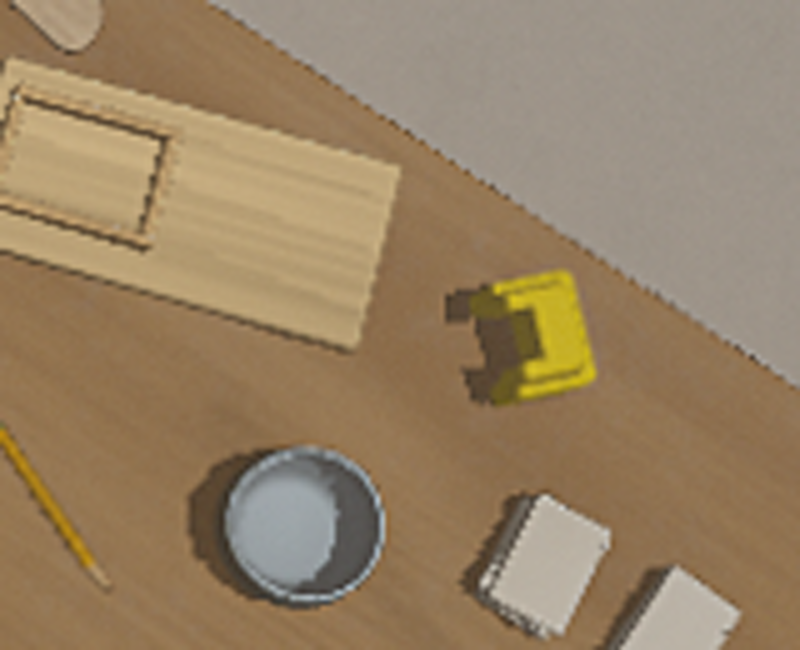

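Call:
carry_out(series=[45,-30,-6,-16,0,0,0.2,45,-80,-17,-16,0,0,0.5,45,-135,-29,-16,0,0,0.86,45,-190,-41,-16,0,0,0.86,45,-245,-53,-16,0,0,0.86,45,-300,-64,-16,0,0,0.86,45,-338,-72,-16,0,0,0.86,45,-349,-74.5,-10,0,0,0.86,45,-349,-74.5,30,0,0,0.86,45,-349,-74.5,80,0,0,0.86,45,-349,-74.5,105,0,0,0.86,45,-349,-74.5,120,0,0,0.86,45,-349,-74.5,120,0,0,0.86])

```text
time_s: 14.95
tool_pos: [428.5, -273.5, 32.8]
tool_rot: [0.775, 0.632, -0.0, -0.002]
ft_force: [-0.0, -0.0, -1.4]
width: 59.2
```

```bash
python3 - <<'E'
import m; m.commit([45,-349,-74.5,120,0,0,.86]); m.st()
from h import *
crop("wrist","pics/w13.png",0,0,640,400,1.25); crop("scene","pics/s13.png",290,180,160,160,3.5)
E
```

```text
cmd [ 429.46 -274.99   34.51   78.4 ]
t 14.95 pos [ 428.46 -273.45   32.77] bias [-1.    1.54 -1.74] F [-0.  -0.  -1.4] w 59.2
```

View pics/w13.png

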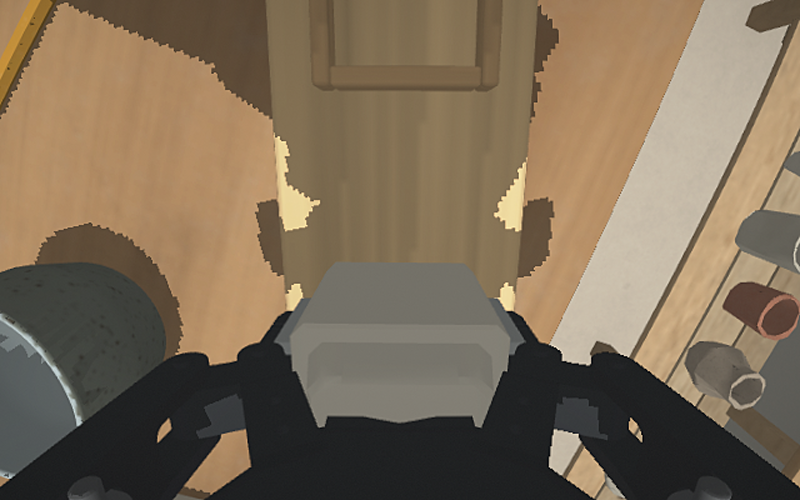

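View pics/s13.png

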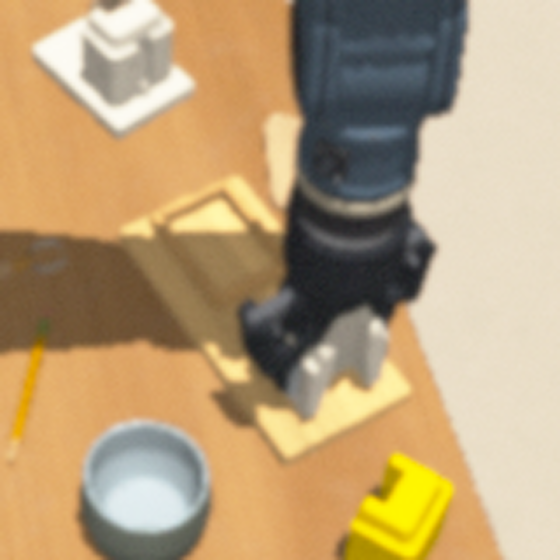

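Call:
carry_out(series=[45,0,0,3,0,0,0,45,0,0,6,0,0,0,45,0,0,8,0,0,0,45,0,0,8,0,0,0])

```text
time_s: 15.55
tool_pos: [429.3, -274.9, 26.4]
tool_rot: [0.775, 0.632, -0.0, -0.0]
ft_force: [0.0, 0.5, -2.4]
width: 59.5
```

```bash
python3 - <<'E'
import m; m.commit([45,0,0,8,0,0,0]); m.st()
E
```

```text
cmd [ 429.46 -274.99   26.51   78.4 ]
t 15.55 pos [ 429.33 -274.92   26.36] bias [-0.13  0.07 -0.15] F [ 0.   0.5 -2.4] w 59.5
```

Call:
carry_out(series=[45,0,0,1,0,0,0,45,0,0,2,0,0,0,45,0,0,2.5,0,0,0])

```text
time_s: 15.92
tool_pos: [429.5, -275.1, 24.5]
tool_rot: [0.775, 0.632, -0.0, 0.0]
ft_force: [-1.5, 1.1, 2.5]
width: 59.5
```

```bash
python3 - <<'E'
import m; m.commit([45,0,0,2.5,0,0,0]); m.st()
E
```

```text
cmd [ 429.46 -274.99   24.01   78.4 ]
t 15.93 pos [ 429.55 -275.06   24.52] bias [ 0.08 -0.07  0.51] F [-1.5  1.1  2.5] w 59.5
```

```bash
python3 - <<'E'
import m; m.go([[85,521.4,25.6,150,87]])
E
```

```text
[85, 312.9, 29.6, -126.0, 0, 0, -0.86] dist 339.0
```

Call:
carry_out(series=[66,0,0,0,0,0,0,85,0,0,0,0,0,0,85,0,0,0,0,0,0,85,0,0,-40,0,0,0,85,0,0,-90,0,0,0,85,0,0,-125,0,0,0,85,0,0,-125,0,0,0])

```text
time_s: 16.8
tool_pos: [431.7, -276.8, 153.4]
tool_rot: [0.775, 0.632, 0.001, 0.004]
ft_force: [0.6, 0.5, 0.3]
width: 84.9
```

```bash
python3 - <<'E'
import m; m.commit([85,0,0,-125,0,0,0]); m.st(); m.go([[85,521.4,25.6,150,87]])
from h import *
crop("wrist","pics/w14.png",0,0,640,400,1.25)
E
```

```text
cmd [ 429.46 -274.99  149.01   78.4 ]
t 16.8 pos [ 431.67 -276.8   153.36] bias [ 2.2  -1.81  4.34] F [0.6 0.5 0.3] w 84.9
[85, 312.9, 29.6, -1.0, 0, 0, -0.86] dist 314.0
```

View pics/w14.png

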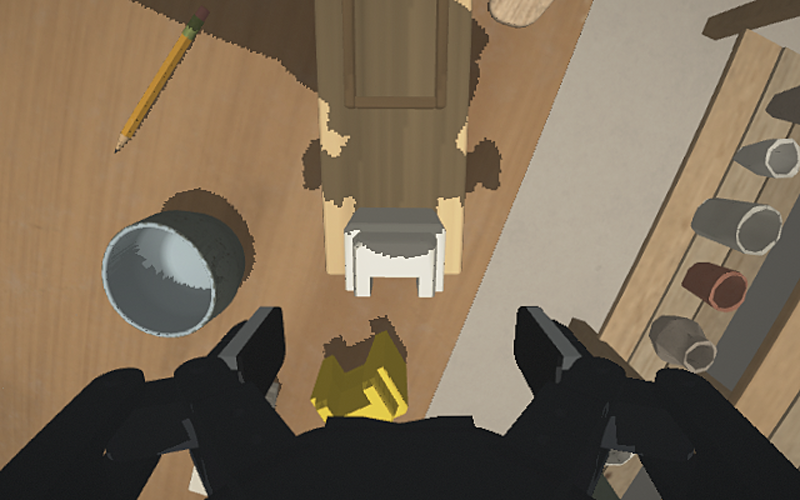

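Call:
carry_out(series=[85,60,6,-1,0,0,-0.2,85,120,12,-1,0,0,-0.5,85,180,18,-1,0,0,-0.86,85,240,23,-1,0,0,-0.86,85,290,28,-1,0,0,-0.86,85,313,30,-1,0,0,-0.86,85,313,30,-1,0,0,-0.86,85,313,30,50,0,0,-0.86,85,313,30,95,0,0,-0.86,85,313,30,122,0,0,-0.86,85,313,30,122,0,0,-0.86,85,313,30,122,0,0,-0.86])

```text
time_s: 18.35
tool_pos: [522.1, 24.8, 27.7]
tool_rot: [0.726, 0.688, 0.0, 0.0]
ft_force: [0.9, -0.4, 0.8]
width: 85.1
```

```bash
python3 - <<'E'
import m; m.commit([85,313,30,122,0,0,-.86]); m.st()
from h import *
crop("wrist","pics/w15.png",0,0,640,400,1.25);crop("top","pics/t15.png",240,140,200,120,4)
E
```

```text
cmd [521.79  25.58  27.01  87.  ]
t 18.35 pos [522.13  24.83  27.72] bias [ 0.34 -0.75  0.71] F [ 0.9 -0.4  0.8] w 85.1
```

View pics/w15.png

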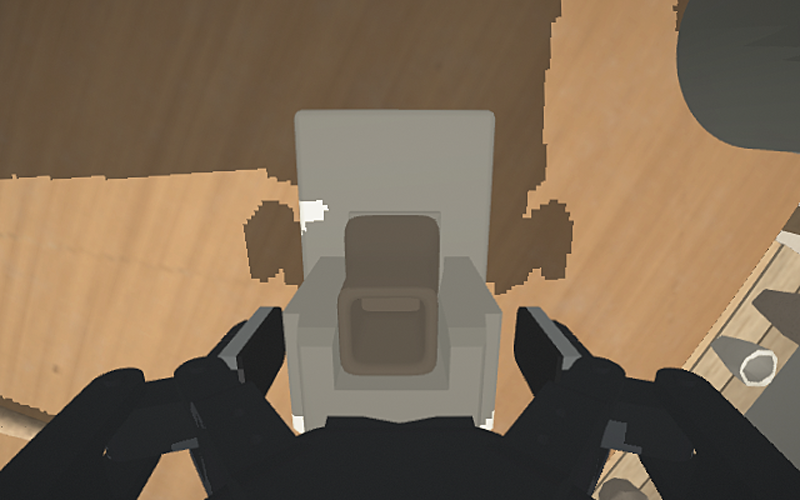

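Call:
carry_out(series=[85,0.8,-1.3,2,0,0,0,60,0.8,-1.3,2,0,0,0,45,0.8,-1.3,2,0,0,0,45,0.8,-1.3,2,0,0,0,45,0.8,-1.3,2,0,0,0,45,0.8,-1.3,2,0,0,0])

```text
time_s: 19.2
tool_pos: [521.0, 26.5, 25.7]
tool_rot: [0.725, 0.688, 0.0, 0.0]
ft_force: [-1.1, -0.2, 6.8]
width: 59.1
```

```bash
python3 - <<'E'
import m; m.commit([85,.8,-1.3,2,0,0,0]); m.st()
E
```

```text
cmd [520.53  26.45  25.01  87.  ]
t 19.2 pos [520.97  26.52  25.7 ] bias [0.43 0.07 0.69] F [-1.1 -0.2  6.8] w 59.1
```

Call:
carry_out(series=[45,0,0,-6,0,0,0,45,0,0,-20,0,0,0,45,0,0,-40,0,0,0,45,0,0,-70,0,0,0,45,0,0,-105,0,0,0,45,0,0,-140,0,0,0,45,0,0,-140,0,0,0])

```text
time_s: 20.08
tool_pos: [523.0, 26.2, 169.2]
tool_rot: [0.725, 0.688, 0.003, 0.003]
ft_force: [0.4, -0.6, -2.1]
width: 60.0
```

```bash
python3 - <<'E'
import m; m.commit([45,0,0,-140,0,0,0]); m.st()
from h import *
crop("wrist","pics/w16.png",0,0,640,400,1.25)
m.go([[45,440.5,-221.5,170,78.4],[45,440.5,-221.5,34,78.4]])
E
```

```text
cmd [520.53  26.45 165.01  87.  ]
t 20.07 pos [523.03  26.24 169.21] bias [ 2.5  -0.21  4.2 ] F [ 0.4 -0.6 -2.1] w 60.0
[45, -251.8, -66.9, -5.0, 0, 0, 0.86] dist 261.0
[45, -251.8, -66.9, 131.0, 0, 0, 0.86] dist 292.0
```

View pics/w16.png

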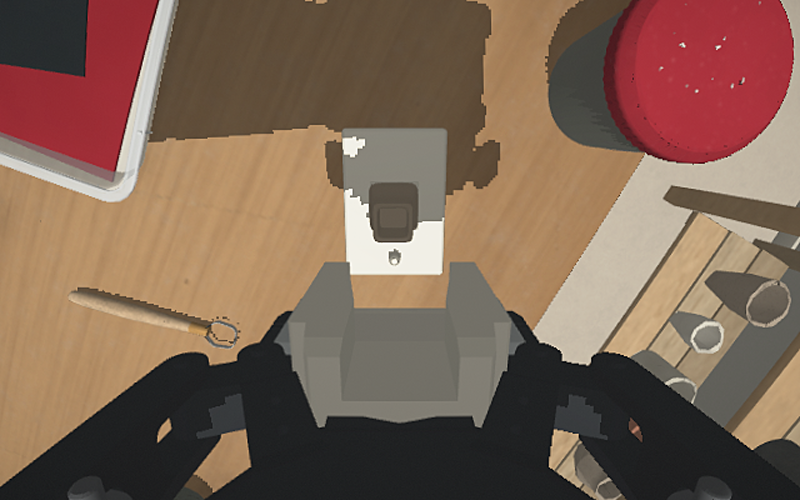

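Call:
carry_out(series=[45,-30,-8,-5,0,0,0.2,45,-80,-21,-5,0,0,0.5,45,-135,-36,-5,0,0,0.86,45,-190,-51,-5,0,0,0.86,45,-235,-63,-5,0,0,0.86,45,-252,-67,0,0,0,0.86,45,-252,-67,40,0,0,0.86,45,-252,-67,90,0,0,0.86,45,-252,-67,120,0,0,0.86,45,-252,-67,131,0,0,0.86,45,-252,-67,131,0,0,0.86])

```text
time_s: 21.5
tool_pos: [439.8, -220.7, 33.0]
tool_rot: [0.775, 0.632, -0.0, -0.001]
ft_force: [0.3, -0.1, -0.6]
width: 59.6
```

```bash
python3 - <<'E'
from h import *
import m; m.commit([45,-252,-67,131,0,0,.86]); m.st()
crop("scene","pics/s17.png",290,160,160,170,3.5)
E
```

```text
cmd [ 440.44 -221.7    34.01   78.4 ]
t 21.5 pos [ 439.78 -220.67   32.96] bias [-0.65  1.03 -1.06] F [ 0.3 -0.1 -0.6] w 59.6
```

View pics/s17.png

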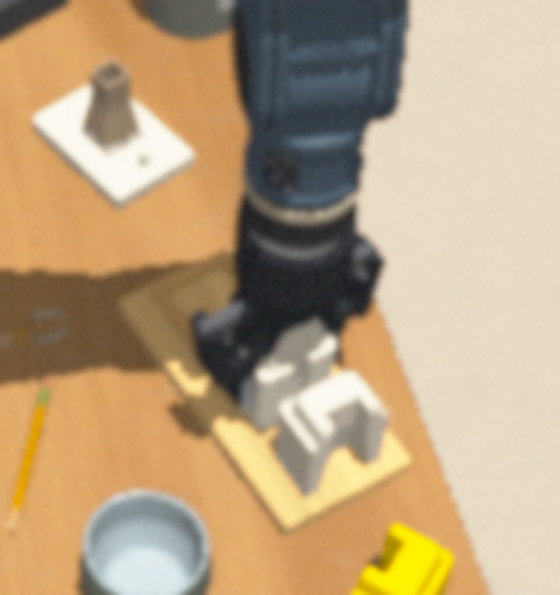

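Call:
carry_out(series=[45,0,0,4,0,0,0,45,0,0,7,0,0,0,45,0,0,8.5,0,0,0,45,0,0,9.7,0,0,0,45,0,0,9.7,0,0,0])

```text
time_s: 22.18
tool_pos: [440.6, -221.8, 24.7]
tool_rot: [0.775, 0.632, 0.0, 0.0]
ft_force: [-0.1, -0.7, 0.2]
width: 59.1
```

```bash
python3 - <<'E'
import m; m.commit([45,0,0,9.7,0,0,0]); m.st()
E
```

```text
cmd [ 440.44 -221.7    24.31   78.4 ]
t 22.18 pos [ 440.6  -221.83   24.7 ] bias [ 0.17 -0.13  0.39] F [-0.1 -0.7  0.2] w 59.1
```

Call:
carry_out(series=[66,0,0,0,0,0,0,85,0,0,0,0,0,0,85,0,0,0,0,0,0,85,0,0,-40,0,0,0,85,0,0,-90,0,0,0,85,0,0,-140,0,0,0,85,0,0,-140,0,0,0,85,0,0,-140,0,0,0])

```text
time_s: 23.18
tool_pos: [440.5, -221.7, 164.2]
tool_rot: [0.775, 0.632, 0.0, 0.0]
ft_force: [-0.5, 0.1, 0.8]
width: 85.1
```

```bash
python3 - <<'E'
from h import *
import m; m.commit([85,0,0,-140,0,0,0]); m.st()
m.go([[50,521.9,47.2,140,87]])
crop("wrist","pics/w18.png",0,0,640,400,1.25)
c=cam("wrist"); np.savez('w18.npz',K=c[0],D=c[1],E=c[2])
E
```

```text
cmd [ 440.44 -221.7   164.31   78.4 ]
t 23.18 pos [ 440.48 -221.72  164.16] bias [ 0.04 -0.02 -0.15] F [-0.5  0.1  0.8] w 85.1
[50, 279.8, 25.7, 24.3, 0, 0, -0.86] dist 282.0
```

View pics/w18.png

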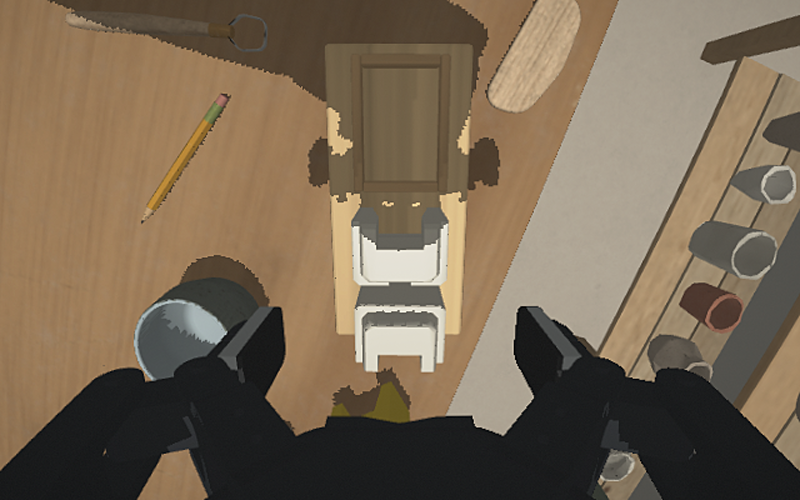

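Call:
carry_out(series=[50,60,5,0,0,0,-0.2,50,120,11,5,0,0,-0.5,50,180,17,15,0,0,-0.86,50,235,22,24,0,0,-0.86,50,270,25,24,0,0,-0.86,50,280,26,24,0,0,-0.86,50,280,26,24,0,0,-0.86,50,280,26,24,0,0,-0.86])

```text
time_s: 24.22
tool_pos: [521.7, 46.2, 139.8]
tool_rot: [0.726, 0.688, -0.001, -0.0]
ft_force: [0.5, -0.6, -0.7]
width: 49.7
```

```bash
python3 - <<'E'
from h import *
import m; m.commit([50,280,26,24,0,0,-.86]); m.st()
crop("wrist","pics/w19.png",220,100,200,150,4)
c=cam("wrist"); np.savez('w19.npz',K=c[0],D=c[1],E=c[2])
E
```

```text
cmd [522.2   47.36 140.31  87.  ]
t 24.23 pos [521.72  46.21 139.79] bias [-0.49 -1.14 -0.52] F [ 0.5 -0.6 -0.7] w 49.7
```

View pics/w19.png

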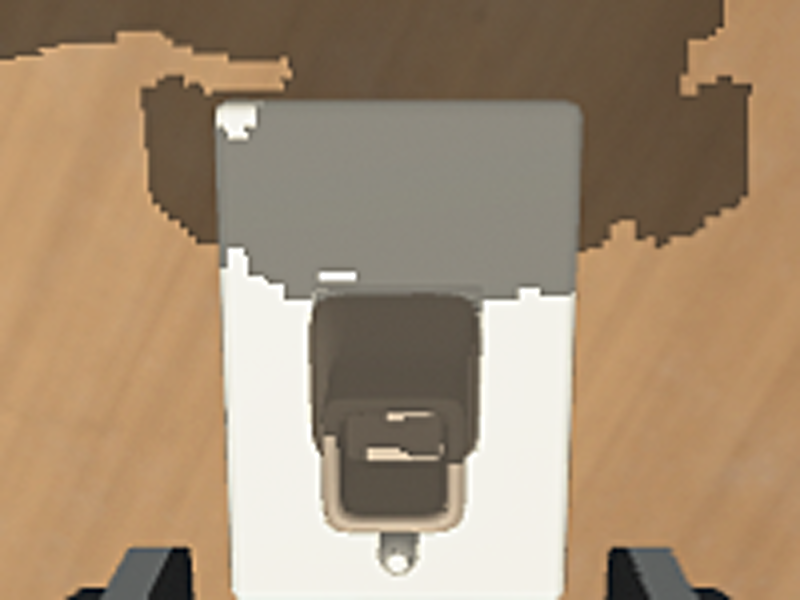

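```bash
python3 - <<'E'
from h import *
import m
d=np.load('w19.npz'); c=(d['K'],d['D'],d['E'])
f=lambda a,z: unproj(c,np.array(a)/4+[220,100],z)
P=f([[216,101],[582,101],[565,598],[235,598]],16); print(P.round(1),[np.linalg.norm(P[i]-P[(i+1)%4]).round(1) for i in range(4)],P.mean(0).round(1))
Q=f([[323,397],[468,397],[463,530],[325,530]],86); print(Q.round(1),[np.linalg.norm(Q[i]-Q[(i+1)%4]).round(1) for i in range(4)],Q.mean(0).round(1))
print('foot edge',f([[312,295],[480,295]],24).round(1))
print('pin top',f([[398,565]],29).round(1), 'exp', 521.9-41*.052, 47.2-41*.9986)
m.go([[50,521.9,47.2,54,87]])
E
```

```text
[[487.  106.1  16. ]
 [563.3 102.1  16. ]
 [557.7 -10.2  16. ]
 [481.2  -6.2  16. ]] [np.float64(76.4), np.float64(112.4), np.float64(76.6), np.float64(112.4)] [522.3  48.   16. ]
[[510.4  59.9  86. ]
 [534.   58.6  86. ]
 [532.3  35.5  86. ]
 [509.1  36.7  86. ]] [np.float64(23.7), np.float64(23.2), np.float64(23.2), np.float64(23.2)] [521.5  47.7  86. ]
foot edge [[504.8  65.5  24. ]
 [540.1  63.6  24. ]]
pin top [[519.7   5.6  29. ]] exp 519.768 6.257400000000004
[50, -0.2, -0.3, 86.3, 0, 0, 0.0] dist 86.0
```

Call:
carry_out(series=[50,0.5,-0.3,40,0,0,0,50,0.5,-0.3,75,0,0,0,50,0.5,-0.3,86,0,0,0,50,0.5,-0.3,86,0,0,0,35,0.5,-0.3,86,0,0,0,10,0.5,-0.3,86,0,0,0,10,0.5,-0.3,86,0,0,0,10,0.5,-0.3,86,0,0,0])

```text
time_s: 25.28
tool_pos: [523.6, 47.8, 56.5]
tool_rot: [0.725, 0.688, 0.001, 0.001]
ft_force: [-0.2, 0.7, 6.0]
width: 23.0
```

```bash
python3 - <<'E'
from h import *
import m; m.commit([10,.5,-.3,86,0,0,0]); m.st()
E
```

```text
cmd [521.93  47.87  54.31  87.  ]
t 25.27 pos [523.58  47.79  56.54] bias [ 1.65 -0.08  2.23] F [-0.2  0.7  6. ] w 23.0
```

```bash
python3 - <<'E'
import m; m.go([[10,573,318,165,87.4]])
E
```

```text
[10, 272.4, 36.9, -110.7, 0, 0, -0.04] dist 296.0
```

Call:
carry_out(series=[10,0,0,-6,0,0,0,10,0,0,-30,0,0,0,10,0,0,-70,0,0,0,10,0,0,-110,0,0,0,10,40,5,-111,0,0,-0.04,10,90,12,-111,0,0,-0.04,10,145,20,-111,0,0,-0.04,10,200,28,-111,0,0,-0.04,10,245,34,-111,0,0,-0.04,10,270,37,-111,0,0,-0.04,10,270,37,-111,0,0,-0.04,10,270,37,-111,0,0,-0.04])

```text
time_s: 26.78
tool_pos: [572.7, 315.0, 164.9]
tool_rot: [0.723, 0.691, -0.001, 0.0]
ft_force: [0.2, -1.3, -0.1]
width: 22.9
```

```bash
python3 - <<'E'
from h import *
import m; m.commit([10,270,37,-111,0,0,-.04]); m.st()
crop("wrist","pics/w20.png",0,0,640,400,1.25)
c=cam("wrist"); np.savez('w20.npz',K=c[0],D=c[1],E=c[2])
E
```

```text
cmd [573.01 315.57 165.31  87.4 ]
t 26.77 pos [572.73 314.96 164.94] bias [-0.28 -0.61 -0.38] F [ 0.2 -1.3 -0.1] w 22.9
```

View pics/w20.png

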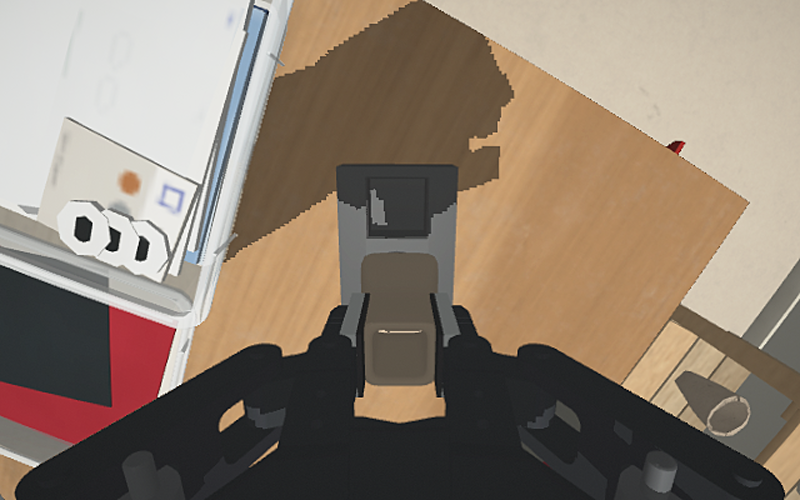

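```bash
python3 - <<'E'
from h import *
crop("wrist","pics/w20c.png",255,120,125,90,6.4)
E
```

```text
(no output)
```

View pics/w20c.png

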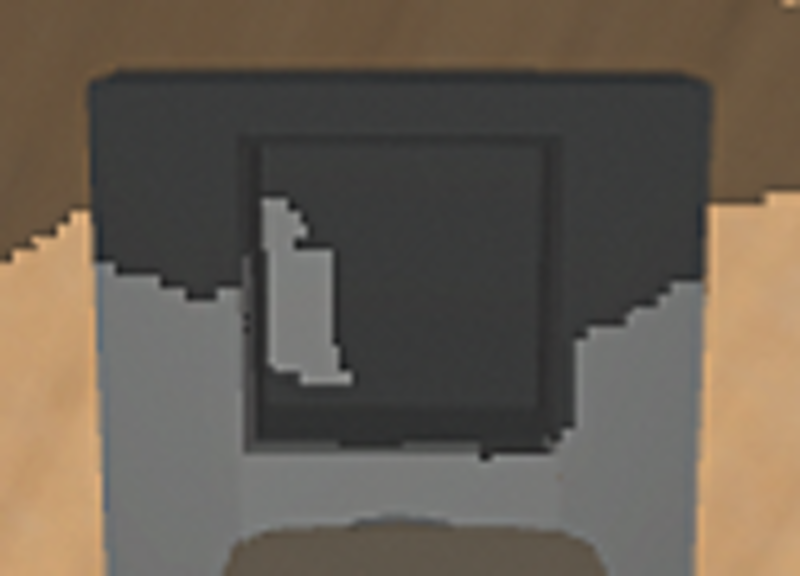

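```bash
python3 - <<'E'
from h import *
import m
d=np.load('w20.npz'); c=(d['K'],d['D'],d['E'])
f=lambda a,z: unproj(c,np.array(a)/6.4+[255,120],z)
def rep(P):
    e=P[0]+P[1]-P[2]-P[3]; g=P[1]+P[2]-P[0]-P[3]
    print([np.linalg.norm(P[i]-P[(i+1)%4]).round(1) for i in range(4)],P.mean(0).round(1),np.degrees(np.arctan2(e[1],e[0])).round(2)-90,np.degrees(np.arctan2(g[1],g[0])).round(2))
rep(f([[240,137],[562,137],[556,452],[246,452]],36))
P=f([[90,80],[712,80]],36); print(P.round(1),np.linalg.norm(P[0]-P[1]),P.mean(0))
rep(f([[258,140],[545,140],[541,408],[263,408]],12))
Q=unproj(c,np.array([[361,254],[438,254]])/1.25,132.5); print(Q.round(1),np.linalg.norm(Q[0]-Q[1]),Q.mean(0), 'local',m.Rm(87.4).T@(Q.mean(0)-[572.7,315,165]))
E
```

```text
[np.float64(43.3), np.float64(43.6), np.float64(43.4), np.float64(43.6)] [572.3 337.   36. ] -2.680000000000007 -2.59
[[532.1 368.3  36. ]
 [615.2 364.5  36. ]] 83.17943680403886 [573.6293541  366.41236564  36.        ]
[np.float64(42.0), np.float64(40.2), np.float64(42.1), np.float64(40.2)] [572.2 336.3  12. ] -2.569999999999993 -2.59
[[555.8 332.  132.5]
 [591.7 330.4 132.5]] 35.948579884442665 [573.74367916 331.18507358 132.5       ] local [16.21575659  0.30840146 32.5       ]
```

```bash
python3 - <<'E'
import m; m.go([[10,572.3,337.6,85,87.4]])
E
```

```text
[10, 22.0, -1.7, 80.3, 0, 0, 0.0] dist 83.0
```

Call:
carry_out(series=[10,10,-0.5,10,0,0,0,10,22,-0.3,45,0,0,0,10,22,-0.3,75,0,0,0,10,22,-0.3,80,0,0,0,10,22,-0.3,80,0,0,0,10,22,-0.3,80,0,0,0])

```text
time_s: 27.62
tool_pos: [574.9, 337.9, 87.5]
tool_rot: [0.723, 0.691, 0.002, 0.001]
ft_force: [0.9, -0.5, 0.6]
width: 23.1
```

```bash
python3 - <<'E'
from h import *
import m; m.commit([10,22,-.3,80,0,0,0]); m.st()
crop("wrist","pics/w21.png",0,0,640,400,1.25)
c=cam("wrist"); np.savez('w21.npz',K=c[0],D=c[1],E=c[2])
E
```

```text
cmd [573.71 337.56  85.31  87.4 ]
t 27.62 pos [574.91 337.95  87.47] bias [1.2  0.39 2.16] F [ 0.9 -0.5  0.6] w 23.1
```

View pics/w21.png

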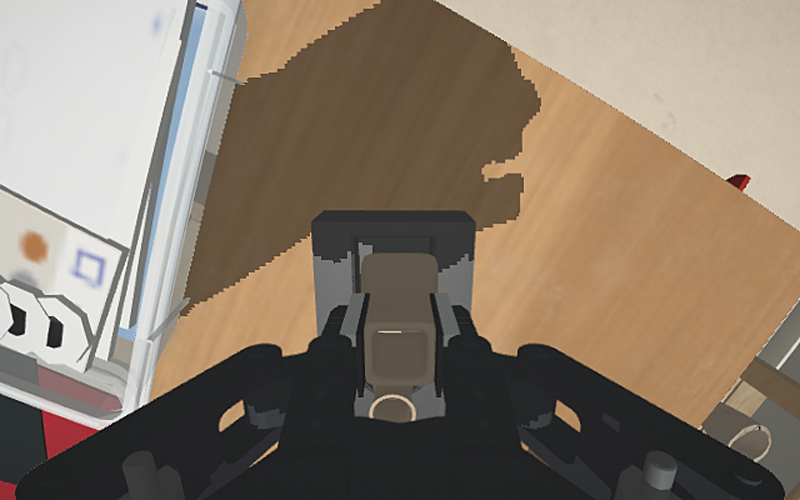

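Call:
carry_out(series=[10,0,-1.5,0,0,0,0,10,0,-1.5,0,0,0,0,10,0,-1.5,5,0,0,0,10,0,-1.5,8,0,0,0,10,0,-1.5,8,0,0,0])

```text
time_s: 28.3
tool_pos: [571.7, 337.4, 76.4]
tool_rot: [0.723, 0.691, -0.001, -0.0]
ft_force: [-0.4, 0.1, 0.3]
width: 22.9
```

```bash
python3 - <<'E'
from h import *
import m; m.commit([10,0,-1.5,8,0,0,0]); m.st()
crop("wrist","pics/w22.png",240,150,160,130,5)
E
```

```text
cmd [572.21 337.62  77.31  87.4 ]
t 28.3 pos [571.72 337.39  76.39] bias [-0.49 -0.24 -0.92] F [-0.4  0.1  0.3] w 22.9
```

View pics/w22.png

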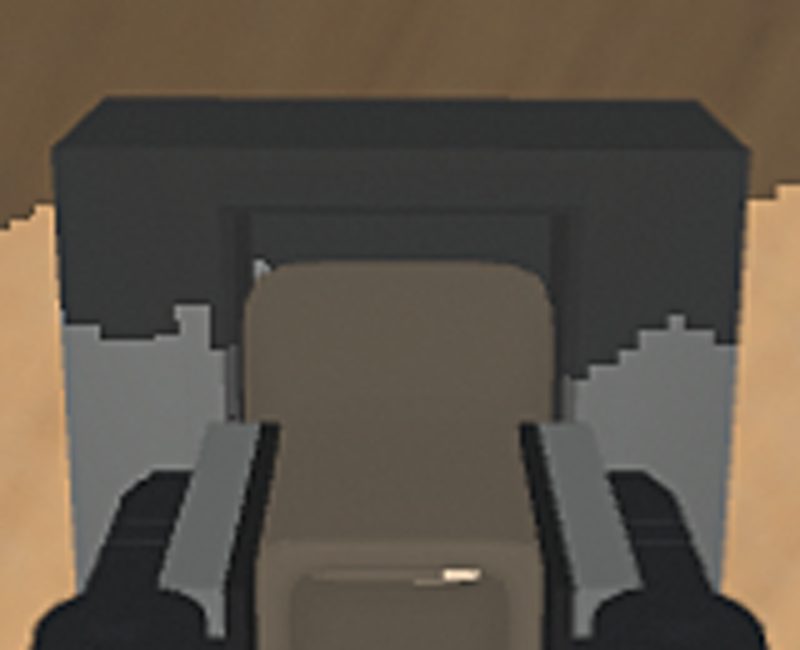

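Call:
carry_out(series=[10,0,0.3,8,0,0,0,10,0,0.3,14,0,0,0,10,0,0.3,20,0,0,0,10,0,0.3,24,0,0,0,10,0,0.3,24,0,0,0])

```text
time_s: 28.98
tool_pos: [572.1, 337.4, 52.6]
tool_rot: [0.723, 0.691, -0.001, -0.0]
ft_force: [-1.0, 0.1, -1.1]
width: 23.0
```

```bash
python3 - <<'E'
from h import *
import m; m.commit([10,0,.3,24,0,0,0]); m.st()
crop("wrist","pics/w23.png",240,150,160,130,5)
E
```

```text
cmd [572.51 337.61  53.31  87.4 ]
t 28.98 pos [572.11 337.43  52.63] bias [-0.4  -0.18 -0.68] F [-1.   0.1 -1.1] w 23.0
```

View pics/w23.png

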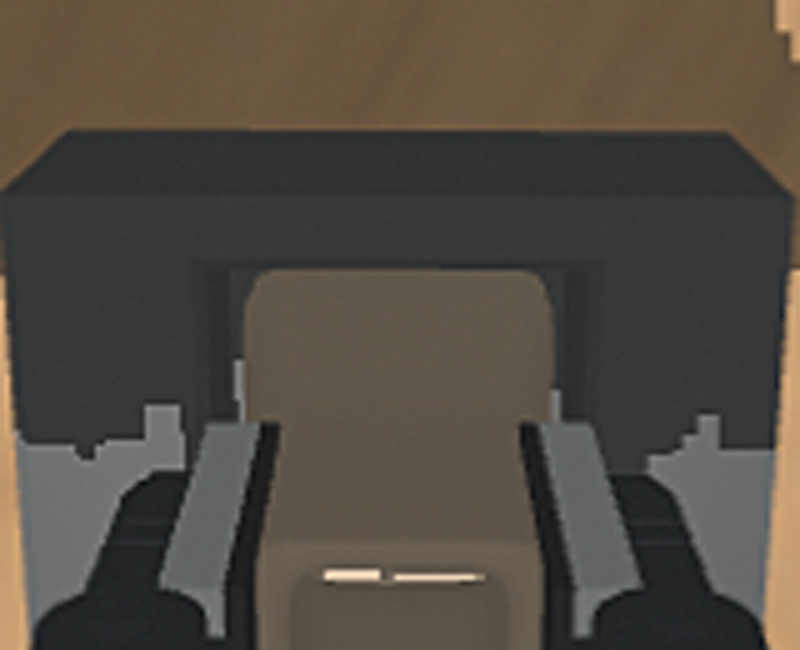

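Call:
carry_out(series=[10,0,0,4,0,0,0,10,0,0,7,0,0,0,10,0,0,9,0,0,0,10,0,0,10.5,0,0,0,10,0,0,10.5,0,0,0])

```text
time_s: 29.65
tool_pos: [572.5, 337.6, 44.6]
tool_rot: [0.723, 0.691, 0.0, 0.0]
ft_force: [-3.2, -1.0, 5.1]
width: 22.9
```

```bash
python3 - <<'E'
from h import *
import m; m.commit([10,0,0,10.5,0,0,0]); m.st()
E
```

```text
cmd [572.51 337.61  42.81  87.4 ]
t 29.65 pos [572.47 337.62  44.62] bias [-0.04  0.01  1.81] F [-3.2 -1.   5.1] w 22.9
```

Call:
carry_out(series=[10,0,0,2,0,0,0,10,0,0,2,0,0,0,10,0,0,2,0,0,0])

```text
time_s: 30.02
tool_pos: [572.4, 337.6, 44.6]
tool_rot: [0.723, 0.691, 0.001, 0.0]
ft_force: [-5.8, -1.9, 12.5]
width: 23.2
```

```bash
python3 - <<'E'
from h import *
import m; m.commit([10,0,0,2,0,0,0]); m.st()
E
```

```text
cmd [572.51 337.61  40.81  87.4 ]
t 30.02 pos [572.44 337.61  44.57] bias [-0.07 -0.    3.75] F [-5.8 -1.9 12.5] w 23.2
```

Call:
carry_out(series=[10,0,0,-3.5,0,0,0,10,0,0,-3.5,0,0,0,40,0,0,-3.5,0,0,0,45,0,0,-3.5,0,0,0,45,0,0,-3.5,0,0,0,45,0,0,-30,0,0,0,45,0,0,-80,0,0,0,45,0,0,-120,0,0,0,45,0,0,-120,0,0,0])

```text
time_s: 31.15
tool_pos: [575.2, 338.9, 166.5]
tool_rot: [0.723, 0.691, 0.005, 0.002]
ft_force: [-0.3, 0.3, -0.0]
width: 44.9
```

```bash
python3 - <<'E'
from h import *
import m; m.commit([45,0,0,-120,0,0,0]); m.st()
crop("wrist","pics/w24.png",0,0,640,400,1.25)
m.go([[85,440.5,-221.7,165,78.4]])
E
```

```text
cmd [572.51 337.61 160.81  87.4 ]
t 31.15 pos [575.16 338.85 166.52] bias [2.65 1.24 5.71] F [-0.3  0.3 -0. ] w 44.9
[85, -564.7, -106.5, -4.2, 0, 0, 0.9] dist 575.0
```

View pics/w24.png

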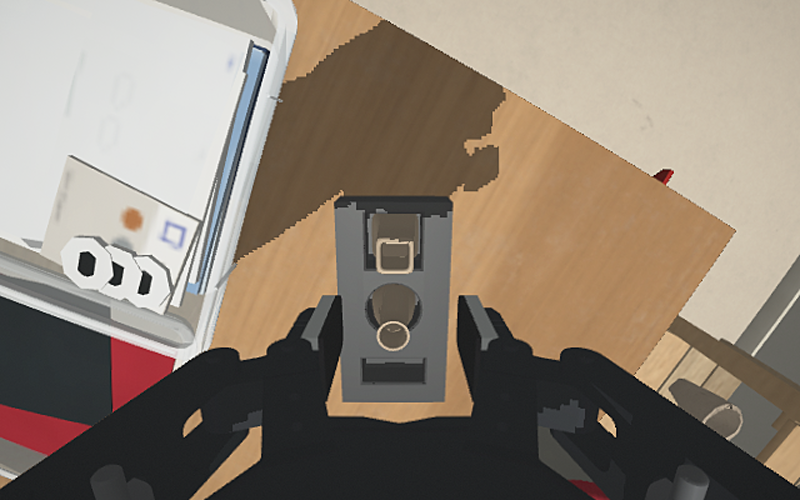

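Call:
carry_out(series=[85,-50,-9,-4,0,0,0,85,-110,-20,-4,0,0,0.2,85,-170,-32,-4,0,0,0.4,85,-230,-43,-4,0,0,0.6,85,-290,-54,-4,0,0,0.9,85,-350,-66,-4,0,0,0.9,85,-410,-77,-4,0,0,0.9,85,-470,-88,-4,0,0,0.9,85,-525,-99,-4,0,0,0.9,85,-565,-106.5,-4,0,0,0.9,85,-565,-106.5,10,0,0,0.9,85,-565,-106.5,60,0,0,0.9,85,-565,-106.5,100,0,0,0.9,85,-565,-106.5,130,0,0,0.9,85,-565,-106.5,132,0,0,0.9,85,-565,-106.5,132,0,0,0.9])

```text
time_s: 33.2
tool_pos: [440.5, -221.2, 28.7]
tool_rot: [0.775, 0.632, -0.0, -0.0]
ft_force: [-0.5, -0.1, 0.7]
width: 85.0
```

```bash
python3 - <<'E'
from h import *
import m; m.commit([85,-565,-106.5,132,0,0,.9]); m.st()
crop("wrist","pics/w25.png",0,0,640,400,1.25)
E
```

```text
cmd [ 440.49 -221.98   28.81   78.4 ]
t 33.2 pos [ 440.47 -221.23   28.7 ] bias [-0.02  0.74 -0.11] F [-0.5 -0.1  0.7] w 85.0
```

View pics/w25.png

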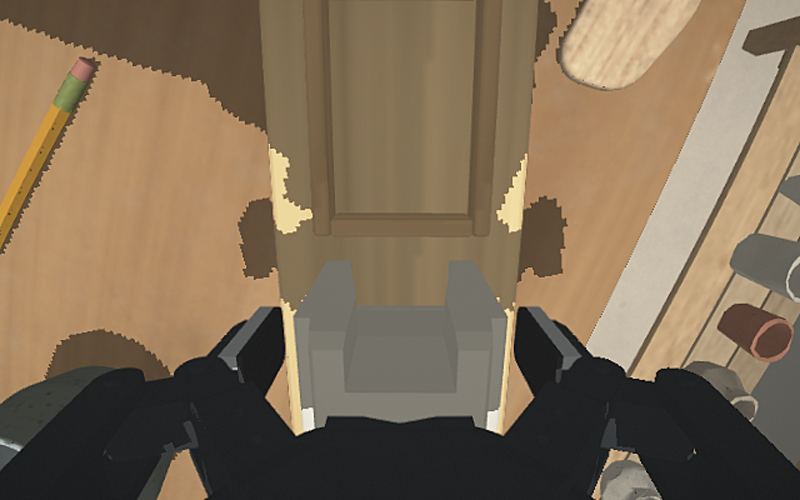

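Call:
carry_out(series=[85,-0.5,0,4,0,0,0,85,-0.5,0,4,0,0,0,60,-0.5,0,4,0,0,0,45,-0.5,0,4,0,0,0,45,-0.5,0,4,0,0,0,45,-0.5,0,4,0,0,0,45,-0.5,0,4,0,0,0])

```text
time_s: 34.12
tool_pos: [440.8, -222.8, 25.4]
tool_rot: [0.775, 0.632, 0.0, 0.001]
ft_force: [0.6, -0.1, 4.0]
width: 59.1
```

```bash
python3 - <<'E'
from h import *
import m; m.commit([85,-.5,0,4,0,0,0]); m.st()
m.go([[45,520.9,26.5,170,87],[45,520.9,26.5,60,87]])
E
```

```text
cmd [ 440.39 -222.47   24.81   78.4 ]
t 34.12 pos [ 440.84 -222.85   25.43] bias [ 0.45 -0.38  0.62] F [ 0.6 -0.1  4. ] w 59.1
[45, 260.1, 28.8, -145.2, 0, 0, -0.86] dist 299.0
[45, 260.1, 28.8, -35.2, 0, 0, -0.86] dist 264.0
```

Call:
carry_out(series=[45,0,0,-10,0,0,0,45,0,0,-40,0,0,0,45,0,0,-90,0,0,0,45,0,0,-140,0,0,0,45,40,4,-145,0,0,-0.2,45,95,10,-145,0,0,-0.5,45,150,16,-145,0,0,-0.86,45,205,23,-145,0,0,-0.86,45,245,27,-145,0,0,-0.86,45,260,29,-130,0,0,-0.86,45,260,29,-90,0,0,-0.86,45,260,29,-50,0,0,-0.86,45,260,29,-40,0,0,-0.86,45,260,29,-40,0,0,-0.86,45,260,29,-40,0,0,-0.86])

```text
time_s: 36.0
tool_pos: [522.5, 25.9, 66.7]
tool_rot: [0.726, 0.688, 0.001, 0.001]
ft_force: [-0.2, 0.6, -0.9]
width: 59.5
```

```bash
python3 - <<'E'
from h import *
import m; m.commit([45,260,29,-40,0,0,-.86]); m.st()
crop("wrist","pics/w26.png",0,0,640,400,1.25)
c=cam("wrist"); np.savez('w26.npz',K=c[0],D=c[1],E=c[2])
E
```

```text
cmd [521.08  26.39  64.81  87.  ]
t 36.0 pos [522.51  25.91  66.74] bias [ 1.43 -0.48  1.93] F [-0.2  0.6 -0.9] w 59.5
```

View pics/w26.png

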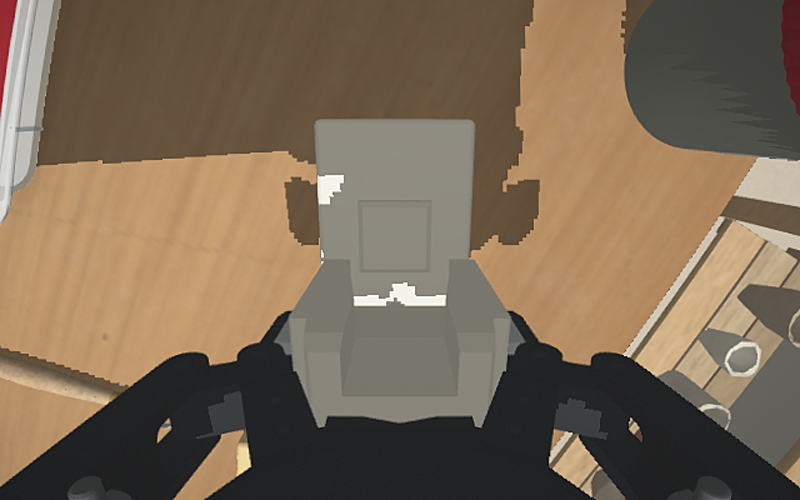

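```bash
python3 - <<'E'
from h import *
import m
d=np.load('w26.npz'); c=(d['K'],d['D'],d['E'])
f=lambda a,z: unproj(c,np.array(a)/1.25,z)
M=m.Rm(87).T; t=np.array([522.51,25.91,66.74])
for a,z in [([[324,262],[477,261]],56.3),([[291,321],[508,320]],56.3+58)]:
    P=f(a,z); print(P.round(1),np.linalg.norm(P[0]-P[1]).round(1),(M@(P.mean(0)-t)).round(2))
P=f([[316,121],[475,121]],16); print('slab',P.round(1),np.linalg.norm(P[0]-P[1]),P.mean(0)-57*np.array([.052,.9986,0]))
P=f([[360,202],[431,202],[431,271],[359,271]],20); print('boss',P.round(1),P.mean(0))
E
```

```text
[[493.   47.1  56.3]
 [555.8  44.2  56.3]] 62.9 [19.82  0.84 10.44]
[[494.8  48.4 114.3]
 [552.8  45.6 114.3]] 58.0 [ 21.16   0.19 -47.56]
slab [[487.4 105.1  16. ]
 [563.  101.2  16. ]] 75.63640554233118 [522.25216428  46.21356812  16.        ]
boss [[505.9  65.8  20. ]
 [540.5  64.   20. ]
 [539.4  28.6  20. ]
 [502.6  30.5  20. ]] [522.06647329  47.25075942  20.        ]
```

Call:
carry_out(series=[45,0.3,-1,0,0,0,0,45,0.3,-1,10,0,0,0,45,0.3,-1,17,0,0,0,45,0.3,-1,20,0,0,0,45,0.3,-1,20,0,0,0])

```text
time_s: 36.67
tool_pos: [519.5, 26.8, 44.1]
tool_rot: [0.725, 0.688, -0.0, -0.001]
ft_force: [-0.0, 0.2, -1.6]
width: 59.1
```

```bash
python3 - <<'E'
from h import *
import m; m.commit([45,.3,-1,20,0,0,0]); m.st()
crop("wrist","pics/w27.png",220,80,200,150,4)
E
```

```text
cmd [520.09  26.74  44.81  87.  ]
t 36.67 pos [519.55  26.82  44.09] bias [-0.55  0.07 -0.72] F [-0.   0.2 -1.6] w 59.1
```

View pics/w27.png

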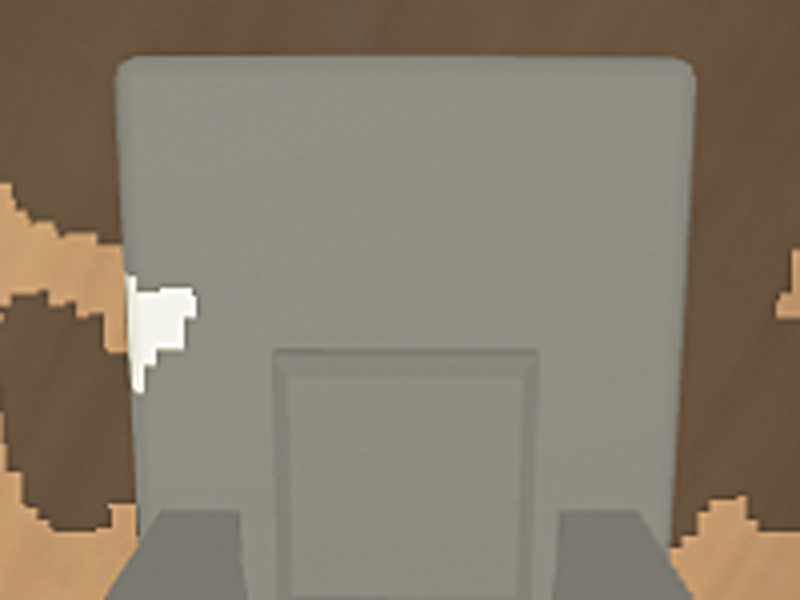

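Call:
carry_out(series=[45,-0.5,1,0,0,0,0,45,-0.5,1,3,0,0,0,45,-0.5,1,6,0,0,0,45,-0.5,1,10,0,0,0,45,-0.5,1,10,0,0,0])

```text
time_s: 37.35
tool_pos: [520.5, 26.2, 34.1]
tool_rot: [0.725, 0.688, -0.0, -0.0]
ft_force: [0.5, -1.1, -1.2]
width: 59.4
```

```bash
python3 - <<'E'
from h import *
import m; m.commit([45,-.5,1,10,0,0,0]); m.st()
crop("wrist","pics/w28.png",220,80,200,150,4)
E
```

```text
cmd [521.07  26.19  34.81  87.  ]
t 37.35 pos [520.53  26.24  34.15] bias [-0.53  0.05 -0.67] F [ 0.5 -1.1 -1.2] w 59.4
```

View pics/w28.png

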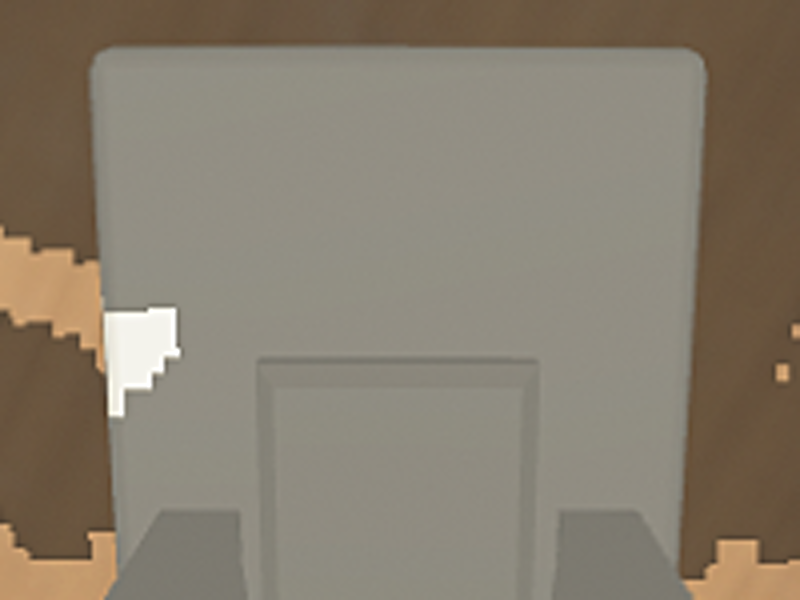

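Call:
carry_out(series=[45,0,0.2,3,0,0,0,45,0,0.2,5,0,0,0,45,0,0.2,7,0,0,0,45,0,0.2,8.5,0,0,0,45,0,0.2,8.5,0,0,0])

```text
time_s: 38.02
tool_pos: [521.3, 26.2, 26.5]
tool_rot: [0.725, 0.688, 0.0, 0.0]
ft_force: [-0.1, 0.6, -0.0]
width: 59.2
```

```bash
python3 - <<'E'
from h import *
import m; m.commit([45,0,.2,8.5,0,0,0]); m.st()
crop("wrist","pics/w29.png",220,80,200,150,4)
E
```

```text
cmd [521.27  26.18  26.31  87.  ]
t 38.02 pos [521.34  26.17  26.46] bias [ 0.07 -0.01  0.15] F [-0.1  0.6 -0. ] w 59.2
```

Call:
carry_out(series=[45,0,0,1,0,0,0,45,0,0,2,0,0,0,45,0,0,2,0,0,0])

```text
time_s: 38.45
tool_pos: [521.3, 26.2, 26.4]
tool_rot: [0.725, 0.688, 0.0, 0.0]
ft_force: [-5.0, 0.4, 9.5]
width: 58.8
```

```bash
python3 - <<'E'
from h import *
import m; m.commit([45,0,0,2,0,0,0]); m.st()
crop("wrist","pics/w29.png",220,80,200,150,4)
c=cam("wrist"); np.savez('w29.npz',K=c[0],D=c[1],E=c[2])
E
```

```text
cmd [521.27  26.18  24.31  87.  ]
t 38.45 pos [521.34  26.21  26.42] bias [0.08 0.03 2.11] F [-5.   0.4  9.5] w 58.8
```

View pics/w29.png

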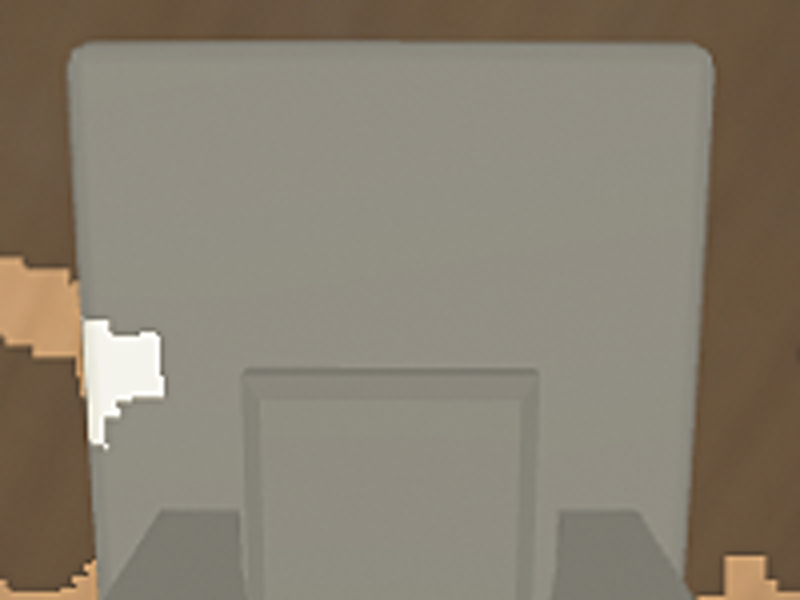

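Call:
carry_out(series=[45,0,-0.5,-1.5,0,0,0,45,0,-1,-1.7,0,0,0,45,0,-1,-1.7,0,0,0])

```text
time_s: 38.88
tool_pos: [521.2, 26.2, 26.5]
tool_rot: [0.725, 0.688, 0.001, 0.001]
ft_force: [0.8, 0.0, 2.3]
width: 59.2
```

```bash
python3 - <<'E'
from h import *
import m; m.commit([45,0,-1,-1.7,0,0,0]); m.st()
crop("wrist","pics/w30.png",220,80,200,150,4)
E
```

```text
cmd [520.27  26.23  26.01  87.  ]
t 38.88 pos [521.22  26.18  26.48] bias [ 0.95 -0.06  0.47] F [0.8 0.  2.3] w 59.2
```

View pics/w30.png

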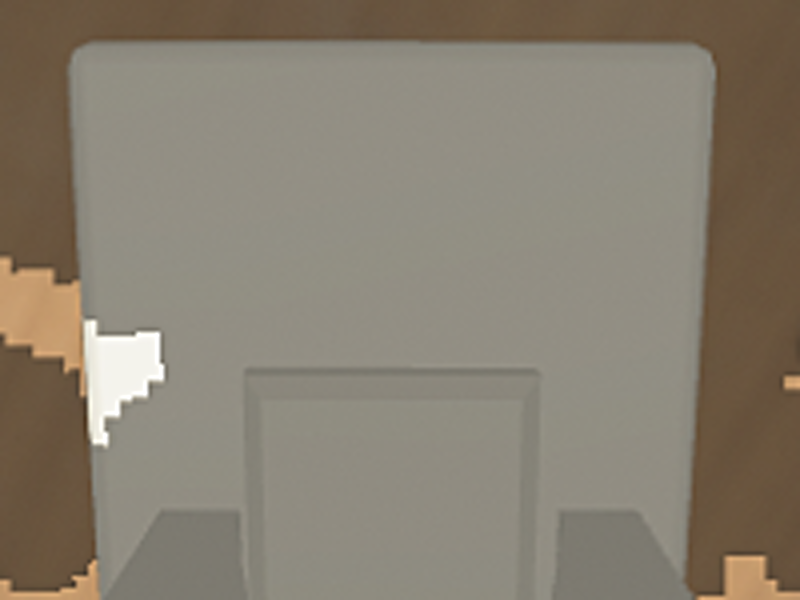

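Call:
carry_out(series=[45,0,-0.6,-0.5,0,0,0,45,0,-0.6,-0.5,0,0,0])

```text
time_s: 39.17
tool_pos: [519.7, 26.2, 26.4]
tool_rot: [0.725, 0.688, 0.0, 0.0]
ft_force: [0.7, -0.3, 1.0]
width: 59.4
```

```bash
python3 - <<'E'
from h import *
import m; m.commit([45,0,-.6,-.5,0,0,0]); m.st()
E
```

```text
cmd [519.67  26.27  26.51  87.  ]
t 39.17 pos [519.73  26.21  26.43] bias [ 0.06 -0.05 -0.08] F [ 0.7 -0.3  1. ] w 59.4
```

Call:
carry_out(series=[66,0,0,0,0,0,0,85,0,0,0,0,0,0,85,0,0,0,0,0,0,85,0,0,-40,0,0,0,85,0,0,-90,0,0,0,85,0,0,-130,0,0,0,85,0,0,-130,0,0,0,85,0,0,-130,0,0,0])

```text
time_s: 40.17
tool_pos: [519.4, 26.3, 156.1]
tool_rot: [0.725, 0.688, -0.0, -0.0]
ft_force: [-0.5, 0.5, -0.6]
width: 85.2
```

```bash
python3 - <<'E'
from h import *
import m; m.commit([85,0,0,-130,0,0,0]); m.st()
m.go([[85,429.5,-275.3,165,78.4]])
crop("wrist","pics/w31.png",220,80,200,150,4)
c=cam("wrist"); np.savez('w31.npz',K=c[0],D=c[1],E=c[2])
E
```

```text
cmd [519.67  26.27 156.51  87.  ]
t 40.17 pos [519.44  26.3  156.05] bias [-0.23  0.03 -0.46] F [-0.5  0.5 -0.6] w 85.2
[85, -305.9, -74.3, -8.5, 0, 0, 0.86] dist 315.0
```

View pics/w31.png

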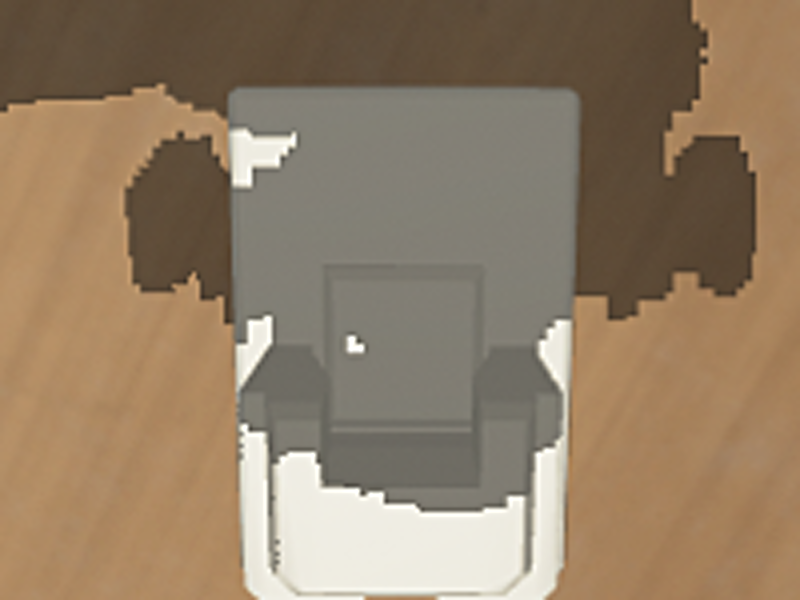

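```bash
python3 - <<'E'
from h import *
import m
d=np.load('w31.npz'); c=(d['K'],d['D'],d['E'])
f=lambda a,z: unproj(c,np.array(a)/4+[220,80],z)
M=m.Rm(87).T; b=np.array([522,47.5,0])
for n,a,z in [('slab',[[229,90],[580,90]],16),('bot',[[272,346],[540,346]],16),('step',[[240,392],[562,392]],74),('boss',[[323,267],[484,267]],16),('groove',[[369,598],[440,598]],74)]:
    P=f(a,z); print(n,np.linalg.norm(P[0]-P[1]).round(1),'local y,x',(M@(P-b).T).T[:, :2].round(2).tolist(),(M@(P.mean(0)-b)).round(2)[:2])
E
```

```text
slab 76.2 local y,x [[55.7, -39.1], [55.77, 37.07]] [55.74 -1.02]
bot 61.0 local y,x [[-0.46, -31.05], [-0.37, 29.95]] [-0.42 -0.55]
step 58.7 local y,x [[0.54, -31.05], [0.63, 27.69]] [ 0.59 -1.68]
boss 36.1 local y,x [[17.41, -19.18], [17.46, 16.88]] [17.43 -1.15]
groove 13.5 local y,x [[-39.42, -7.71], [-39.39, 5.83]] [-39.41  -0.94]
```

Call:
carry_out(series=[85,-55,-13,-8,0,0,0.2,85,-110,-27,-8,0,0,0.5,85,-165,-40,-8,0,0,0.86,85,-220,-53,-8,0,0,0.86,85,-275,-67,-8,0,0,0.86,85,-306,-74.5,-8,0,0,0.86,85,-306,-74.5,0,0,0,0.86,85,-306,-74.5,50,0,0,0.86,85,-306,-74.5,95,0,0,0.86,85,-306,-74.5,125,0,0,0.86,85,-306,-74.5,128,0,0,0.86,85,-306,-74.5,128,0,0,0.86])

```text
time_s: 41.72
tool_pos: [429.4, -274.6, 28.5]
tool_rot: [0.775, 0.632, 0.0, -0.0]
ft_force: [0.2, -0.2, 0.9]
width: 84.7
```

```bash
python3 - <<'E'
from h import *
import m; m.commit([85,-306,-74.5,128,0,0,.86]); m.st()
crop("wrist","pics/w32.png",0,0,640,400,1.25)
E
```

```text
cmd [ 429.26 -275.42   28.51   78.4 ]
t 41.73 pos [ 429.39 -274.6    28.51] bias [0.13 0.81 0.  ] F [ 0.2 -0.2  0.9] w 84.7
```

View pics/w32.png

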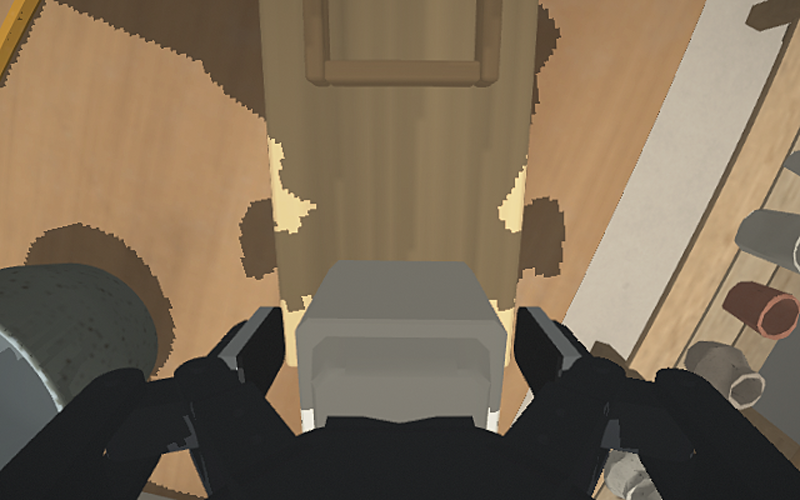

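Call:
carry_out(series=[85,-0.5,0.3,4,0,0,0,85,-0.5,0.3,4,0,0,0,60,-0.5,0.3,4,0,0,0,45,-0.5,0.3,4,0,0,0,45,-0.5,0.3,4,0,0,0,45,-0.5,0.3,4,0,0,0,45,-0.5,0.3,4,0,0,0])

```text
time_s: 42.65
tool_pos: [429.9, -276.5, 25.2]
tool_rot: [0.775, 0.632, 0.0, 0.001]
ft_force: [0.7, -0.5, 4.5]
width: 59.6
```

```bash
python3 - <<'E'
from h import *
import m; m.commit([85,-.5,.3,4,0,0,0]); m.st()
m.go([[45,523,70.5,170,87],[45,523,70.5,66,87]])
E
```

```text
cmd [ 429.45 -275.97   24.51   78.4 ]
t 42.65 pos [ 429.89 -276.46   25.19] bias [ 0.44 -0.49  0.68] F [ 0.7 -0.5  4.5] w 59.6
[45, 358.2, 22.0, -145.5, 0, 0, -0.86] dist 387.0
[45, 358.2, 22.0, -41.5, 0, 0, -0.86] dist 361.0
```

Call:
carry_out(series=[45,0,0,-10,0,0,0,45,0,0,-40,0,0,0,45,0,0,-90,0,0,0,45,0,0,-140,0,0,0,45,40,3,-146,0,0,-0.2,45,95,6,-146,0,0,-0.5,45,150,10,-146,0,0,-0.86,45,205,13,-146,0,0,-0.86,45,260,17,-146,0,0,-0.86,45,315,20,-146,0,0,-0.86,45,348,22,-146,0,0,-0.86,45,358.5,22,-146,0,0,-0.86,45,358.5,22,-146,0,0,-0.86,45,358.5,22,-146,0,0,-0.86])

```text
time_s: 44.4
tool_pos: [522.7, 69.6, 170.2]
tool_rot: [0.726, 0.688, -0.001, -0.0]
ft_force: [-0.5, -0.3, -2.5]
width: 59.5
```

```bash
python3 - <<'E'
from h import *
import m; m.commit([45,358.5,22,-146,0,0,-.86]); m.st()
crop("wrist","pics/w33.png",0,0,640,400,1.25)
c=cam("wrist"); np.savez('w33.npz',K=c[0],D=c[1],E=c[2])
E
```

```text
cmd [523.09  70.79 170.51  87.  ]
t 44.4 pos [522.69  69.64 170.23] bias [-0.4  -1.15 -0.29] F [-0.5 -0.3 -2.5] w 59.5
```

View pics/w33.png

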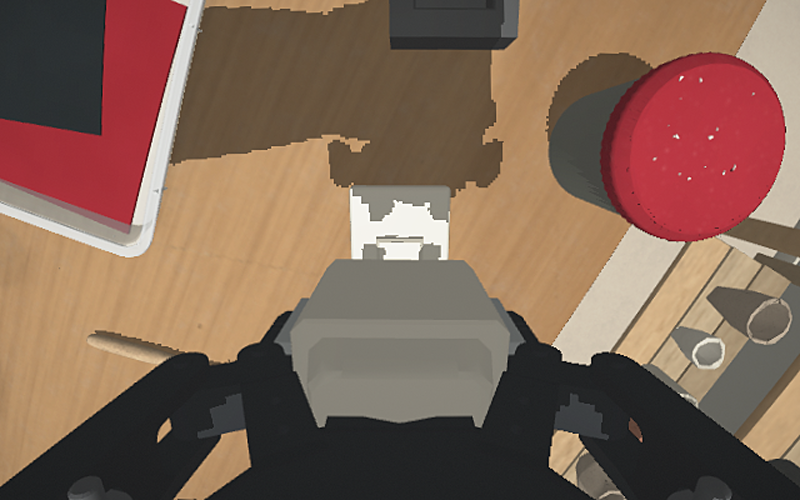

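Call:
carry_out(series=[45,0,0,20,0,0,0,45,0,0,45,0,0,0,45,0,0,60,0,0,0,45,0,0,64,0,0,0,45,0,0,64,0,0,0])

```text
time_s: 45.08
tool_pos: [523.2, 70.5, 106.8]
tool_rot: [0.726, 0.688, 0.0, 0.0]
ft_force: [0.0, -1.0, -2.5]
width: 59.3
```

```bash
python3 - <<'E'
from h import *
import m; m.commit([45,0,0,64,0,0,0]); m.st()
crop("wrist","pics/w34.png",220,120,200,150,4)
c=cam("wrist"); np.savez('w34.npz',K=c[0],D=c[1],E=c[2])
E
```

```text
cmd [523.09  70.79 106.51  87.  ]
t 45.08 pos [523.24  70.48 106.84] bias [ 0.16 -0.31  0.32] F [ 0.  -1.  -2.5] w 59.3
```

View pics/w34.png

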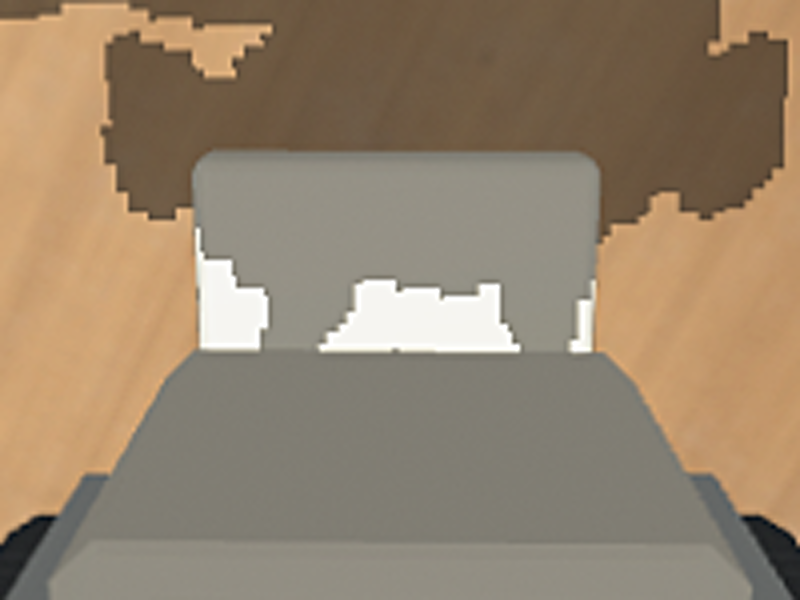

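Call:
carry_out(series=[45,-0.6,0,5,0,0,0,45,-0.6,0,15,0,0,0,45,-0.6,0,28,0,0,0,45,-0.6,0,40,0,0,0,45,-0.6,0,50,0,0,0,45,-0.6,0,50,0,0,0])

```text
time_s: 45.88
tool_pos: [521.8, 70.2, 54.9]
tool_rot: [0.725, 0.688, -0.001, -0.001]
ft_force: [-0.5, 0.4, -2.2]
width: 59.7
```

```bash
python3 - <<'E'
from h import *
import m; m.commit([45,-.6,0,50,0,0,0]); m.st()
crop("wrist","pics/w35.png",220,120,200,150,4)
c=cam("wrist"); np.savez('w35.npz',K=c[0],D=c[1],E=c[2])
crop("scene","pics/s35.png",270,130,120,110,6)
E
```

```text
cmd [523.05  70.19  56.51  87.  ]
t 45.88 pos [521.8   70.2   54.89] bias [-1.25  0.01 -1.63] F [-0.5  0.4 -2.2] w 59.7
```

View pics/w35.png

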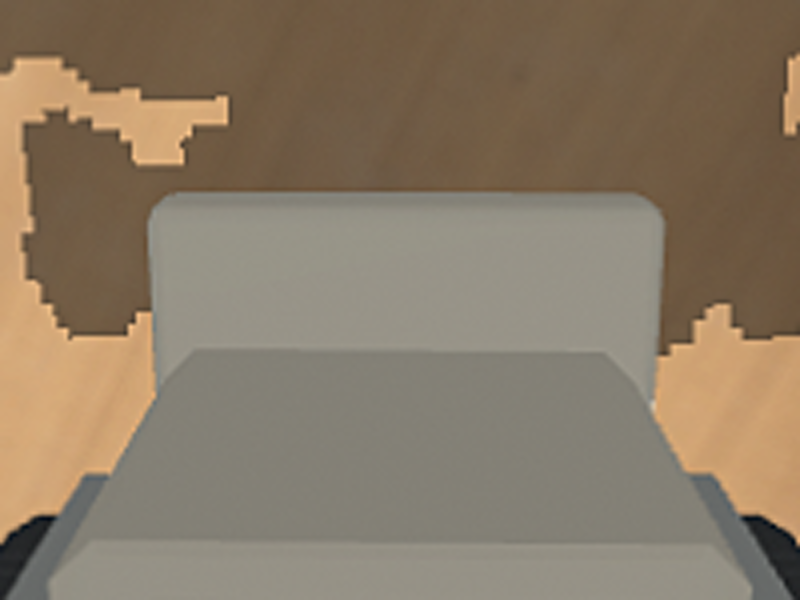

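View pics/s35.png

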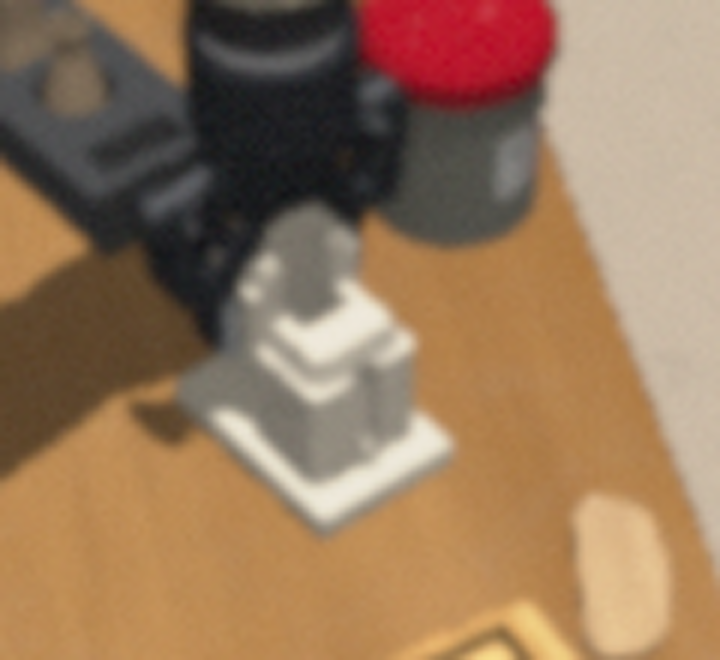

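```bash
python3 - <<'E'
from h import *
import m
d=np.load('w35.npz'); c=(d['K'],d['D'],d['E'])
f=lambda a,z: unproj(c,np.array(a)/4+[220,120],z)
M=m.Rm(87).T; t=np.array([521.8,70.2,54.89])
for n,a,z in [('slab',[[150,197],[664,197]],16),('slabtop bevel',[[150,208],[664,208]],16),('half',[[195,350],[605,351]],44.7),('step',[[88,541],[712,541]],44.7+58)]:
    P=f(a,z); print(n,np.linalg.norm(P[0]-P[1]).round(1),'tool xy',(M@(P.mean(0)-t)).round(2)[:2],P.mean(0).round(1))
E
```

```text
slab 76.0 tool xy [35.52  2.02] [525.7 105.6  16. ]
slabtop bevel 76.2 tool xy [33.87  2.03] [525.6 103.9  16. ]
half 52.7 tool xy [20.5   1.01] [523.9  90.6  44.7]
step 52.3 tool xy [21.36  1.  ] [523.9  91.5 102.7]
```

Call:
carry_out(series=[45,0,0.6,0,0,0,0,45,0,0.6,8,0,0,0,45,0,0.6,15,0,0,0,45,0,0.6,17,0,0,0,45,0,0.6,17,0,0,0])

```text
time_s: 46.6
tool_pos: [523.3, 70.2, 39.0]
tool_rot: [0.725, 0.688, -0.0, -0.0]
ft_force: [0.7, 1.0, -1.7]
width: 59.6
```

```bash
python3 - <<'E'
from h import *
import m; m.commit([45,0,.6,17,0,0,0]); m.st()
crop("wrist","pics/w36.png",220,120,200,150,4)
c=cam("wrist"); np.savez('w36.npz',K=c[0],D=c[1],E=c[2])
E
```

```text
cmd [523.65  70.16  39.51  87.  ]
t 46.6 pos [523.28  70.17  39.03] bias [-0.37  0.01 -0.49] F [ 0.7  1.  -1.7] w 59.6
```

View pics/w36.png

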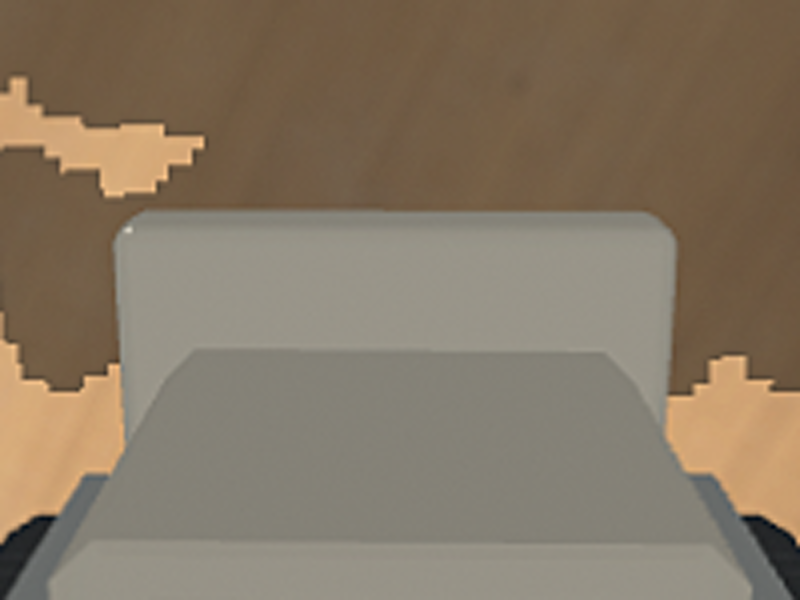

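Call:
carry_out(series=[45,0,-0.3,4,0,0,0,45,0,-0.3,7,0,0,0,45,0,-0.3,10,0,0,0,45,0,-0.3,12.5,0,0,0,45,0,-0.3,13.5,0,0,0,45,0,-0.3,13.5,0,0,0])

```text
time_s: 47.4
tool_pos: [523.4, 70.2, 26.2]
tool_rot: [0.725, 0.688, 0.0, 0.0]
ft_force: [-0.6, 0.8, -0.3]
width: 59.4
```

```bash
python3 - <<'E'
from h import *
import m; m.commit([45,0,-.3,13.5,0,0,0]); m.st()
E
```

```text
cmd [523.35  70.17  26.01  87.  ]
t 47.4 pos [523.4   70.19  26.22] bias [0.05 0.02 0.21] F [-0.6  0.8 -0.3] w 59.4
```

Call:
carry_out(series=[45,-0.5,0,0.7,0,0,0,45,-1,0,0.7,0,0,0,45,-1.5,0,0.7,0,0,0,45,-1.5,0,0.7,0,0,0])

```text
time_s: 47.9
tool_pos: [523.7, 69.7, 26.2]
tool_rot: [0.725, 0.689, 0.001, -0.0]
ft_force: [-2.7, 3.6, 6.1]
width: 59.4
```

```bash
python3 - <<'E'
from h import *
import m; m.commit([45,-1.5,0,.7,0,0,0]); m.st()
crop("top","pics/t37.png",250,150,80,60,8); crop("scene","pics/s37.png",270,130,120,110,6)
E
```

```text
cmd [523.28  68.68  25.31  87.  ]
t 47.9 pos [523.67  69.71  26.21] bias [0.39 1.03 0.9 ] F [-2.7  3.6  6.1] w 59.4
```

View pics/s37.png

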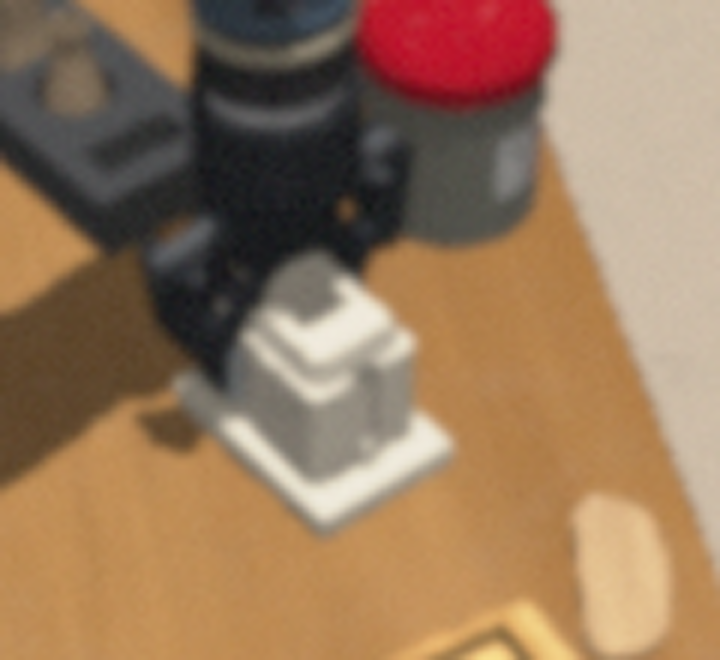

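Call:
carry_out(series=[45,-0.5,0,-0.8,0,0,0,45,-1,-0.3,-0.8,0,0,0,45,-1,-0.3,-0.8,0,0,0])

```text
time_s: 48.38
tool_pos: [523.7, 67.7, 26.2]
tool_rot: [0.725, 0.688, 0.001, 0.0]
ft_force: [-0.1, 2.4, 1.0]
width: 59.6
```

```bash
python3 - <<'E'
from h import *
import m; m.commit([45,-1,-.3,-.8,0,0,0]); m.st()
E
```

```text
cmd [522.92  67.69  26.11  87.  ]
t 48.38 pos [523.71  67.71  26.21] bias [0.78 0.02 0.1 ] F [-0.1  2.4  1. ] w 59.6
```

Call:
carry_out(series=[66,0,0,0,0,0,0,85,0,0,0,0,0,0,85,0,0,0,0,0,0,85,-10,0,-40,0,0,0,85,-20,0,-90,0,0,0,85,-20,0,-120,0,0,0,85,-20,0,-120,0,0,0,85,-20,0,-120,0,0,0])

```text
time_s: 49.38
tool_pos: [521.3, 47.7, 145.0]
tool_rot: [0.725, 0.688, -0.001, -0.0]
ft_force: [-0.1, 0.1, -1.1]
width: 84.7
```

```bash
python3 - <<'E'
from h import *
import m; m.commit([85,-20,0,-120,0,0,0]); m.st()
crop("wrist","pics/w38.png",220,80,200,150,4)
c=cam("wrist"); np.savez('w38.npz',K=c[0],D=c[1],E=c[2])
E
```

```text
cmd [521.88  47.72 146.11  87.  ]
t 49.38 pos [521.34  47.67 145.03] bias [-0.53 -0.05 -1.08] F [-0.1  0.1 -1.1] w 84.7
```

View pics/w38.png

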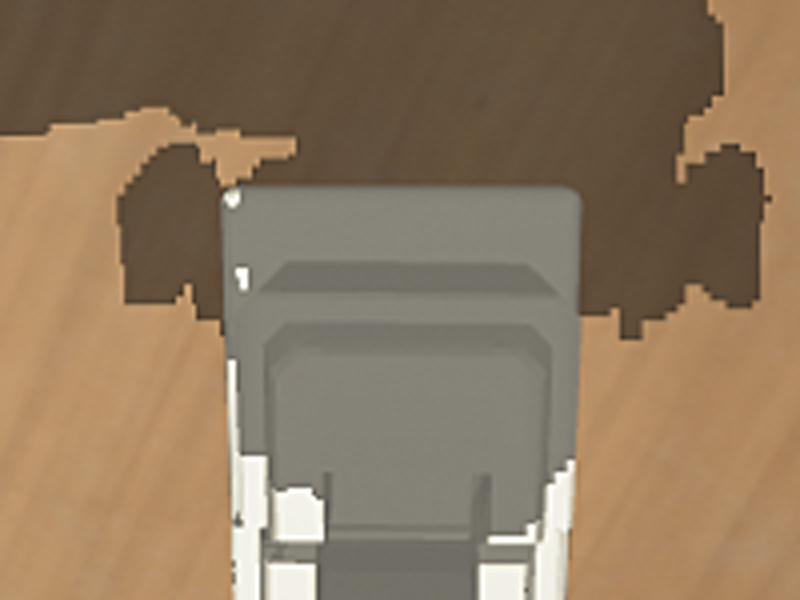

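```bash
python3 - <<'E'
from h import *
import m
d=np.load('w38.npz'); c=(d['K'],d['D'],d['E'])
f=lambda a,z: unproj(c,np.array(a)/4+[220,80],z)
M=m.Rm(87).T; b=np.array([521.9,47.2,0])
for n,a,z in [('slab',[[222,190],[582,190]],16),('botback',[[262,289],[555,289]],16),('bot2',[[283,264],[530,264]],16),('step',[[232,296],[575,296]],74),('top',[[285,352],[535,352]],88),('seam0',[[265,541],[535,541]],88),('seam1',[[265,562],[535,562]],88)]:
    P=f(a,z); print(n,np.linalg.norm(P[0]-P[1]).round(1),(M@(P.mean(0)-b)).round(2)[:2])
# initial reference image w1: compare seam (need pose at w1)
E
```

```text
slab 76.5 [56.61 -0.67]
botback 63.4 [35.57  0.78]
bot2 53.2 [40.94  0.33]
step 58.4 [41.2  -0.38]
top 40.2 [33.91  0.67]
seam0 45.2 [ 1.97 -0.9 ]
seam1 45.4 [-1.75 -0.89]
```

Call:
carry_out(series=[85,-20,0,0,0,0,0,85,-22,-1,0,0,0,0,85,-22,-1,0,0,0,0])

```text
time_s: 49.8
tool_pos: [518.9, 26.1, 144.9]
tool_rot: [0.725, 0.688, -0.001, -0.001]
ft_force: [-0.2, 0.0, -0.3]
width: 85.1
```

```bash
python3 - <<'E'
from h import *
import m; m.commit([85,-22,-1,0,0,0,0]); m.st()
crop("wrist","pics/w39.png",220,80,200,150,4)
c=cam("wrist"); np.savez('w39.npz',K=c[0],D=c[1],E=c[2])
E
```

```text
cmd [519.73  25.8  146.11  87.  ]
t 49.8 pos [518.92  26.1  144.87] bias [-0.81  0.3  -1.24] F [-0.2  0.  -0.3] w 85.1
```

View pics/w39.png

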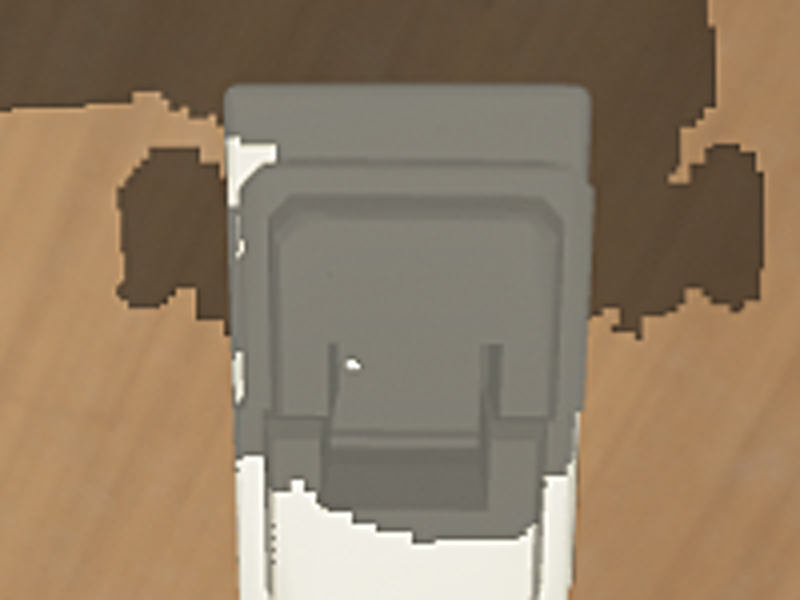

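Call:
carry_out(series=[85,0,0.8,50,0,0,0,85,0,0.8,95,0,0,0,85,0,0.8,117,0,0,0,85,0,0.8,117,0,0,0,85,0,0.8,117,0,0,0])

```text
time_s: 50.48
tool_pos: [521.4, 26.0, 30.3]
tool_rot: [0.725, 0.689, 0.001, 0.001]
ft_force: [-0.4, -0.0, -0.1]
width: 85.4
```

```bash
python3 - <<'E'
from h import *
import m; m.commit([85,0,.8,117,0,0,0]); m.st()
E
```

```text
cmd [520.53  25.76  29.11  87.  ]
t 50.48 pos [521.42  26.02  30.27] bias [0.9  0.26 1.15] F [-0.4 -0.  -0.1] w 85.4
```

Call:
carry_out(series=[66,0,0,0,0,0,0,50,0,0,0,0,0,0,50,0,0,0,0,0,0,50,0,0,0,0,0,0,50,0,0,0,0,0,0])

```text
time_s: 51.1
tool_pos: [522.0, 25.7, 31.1]
tool_rot: [0.725, 0.688, 0.001, 0.001]
ft_force: [0.1, 0.6, 6.4]
width: 59.7
```

```bash
python3 - <<'E'
from h import *
import m; m.st()
E
```

```text
t 51.1 pos [522.02  25.69  31.14] bias [ 1.5  -0.07  2.02] F [0.1 0.6 6.4] w 59.7
```

Call:
carry_out(series=[66,0,0,0,0,0,0,85,0,0,0,0,0,0,85,0,0,0,0,0,0,85,0,0,-60,0,0,0,85,0,0,-115,0,0,0,85,0,0,-117,0,0,0,85,0,0,-117,0,0,0])

```text
time_s: 51.98
tool_pos: [520.7, 25.7, 146.1]
tool_rot: [0.725, 0.688, 0.0, 0.0]
ft_force: [-0.6, -0.7, -0.8]
width: 84.9
```

```bash
python3 - <<'E'
from h import *
import m; m.commit([85,0,0,-117,0,0,0]); m.st()
crop("wrist","pics/w40.png",220,80,200,150,4)
c=cam("wrist"); np.savez('w40.npz',K=c[0],D=c[1],E=c[2])
crop("top","pics/t40.png",250,150,80,70,8)
E
```

```text
cmd [520.53  25.76 146.11  87.  ]
t 51.98 pos [520.69  25.73 146.14] bias [ 0.17 -0.03  0.02] F [-0.6 -0.7 -0.8] w 84.9
```

View pics/w40.png

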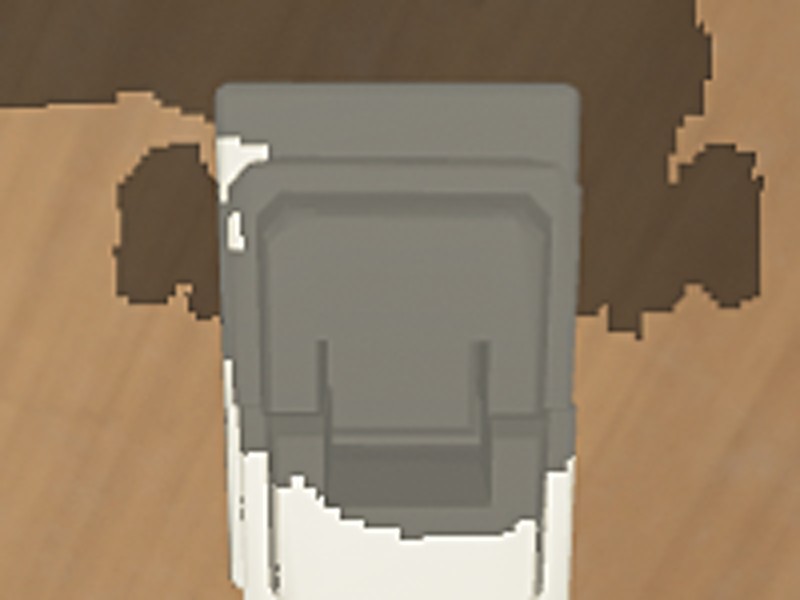

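```bash
python3 - <<'E'
import m; m.go([[85,456.6,-143.6,146,78.5],[85,456.6,-143.6,20,78.5]])
E
```

```text
[85, -172.5, -55.0, 0.1, 0, 0, 0.85] dist 181.0
[85, -172.5, -55.0, 126.1, 0, 0, 0.85] dist 221.0
```

Call:
carry_out(series=[85,-55,-17,0,0,0,0.3,85,-110,-35,0,0,0,0.6,85,-160,-51,0,0,0,0.85,85,-172.5,-55,0,0,0,0.85,85,-172.5,-55,30,0,0,0.85,85,-172.5,-55,80,0,0,0.85,85,-172.5,-55,110,0,0,0.85,85,-172.5,-55,118,0,0,0.85,85,-172.5,-55,118,0,0,0.85,85,-172.5,-55,118,0,0,0.85])

```text
time_s: 53.32
tool_pos: [458.0, -144.0, 29.7]
tool_rot: [0.774, 0.633, 0.001, 0.001]
ft_force: [0.8, 0.9, -0.4]
width: 85.0
```

```bash
python3 - <<'E'
from h import *
import m; m.commit([85,-172.5,-55,118,0,0,.85]); m.st()
crop("wrist","pics/w41.png",0,0,640,400,1.25)
E
```

```text
cmd [ 456.58 -143.63   28.11   78.5 ]
t 53.33 pos [ 457.95 -143.99   29.71] bias [ 1.38 -0.36  1.6 ] F [ 0.8  0.9 -0.4] w 85.0
```

View pics/w41.png

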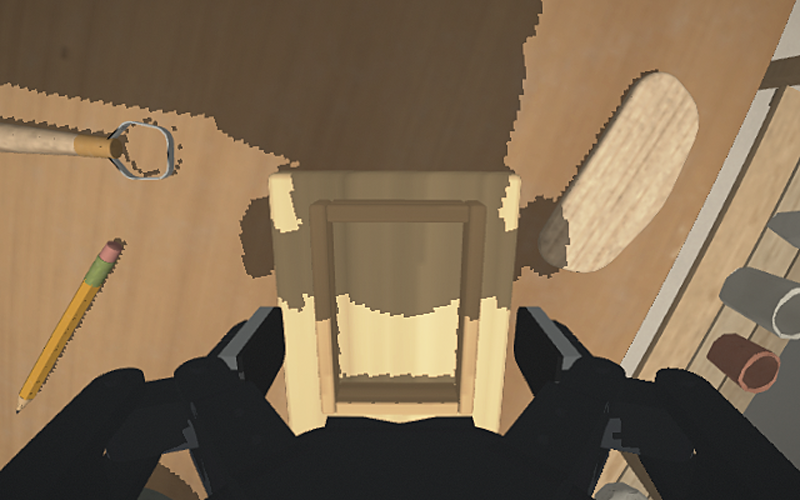

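Call:
carry_out(series=[85,0,-0.8,8,0,0,0,85,0,-0.8,14,0,0,0,85,0,-0.8,16,0,0,0,85,0,-0.8,16,0,0,0])

```text
time_s: 53.88
tool_pos: [455.5, -143.3, 11.7]
tool_rot: [0.774, 0.633, -0.0, -0.0]
ft_force: [0.4, -0.1, -0.0]
width: 85.1
```

```bash
python3 - <<'E'
from h import *
import m; m.commit([85,0,-.8,16,0,0,0]); m.st()
c=cam("wrist"); P=unproj(c,np.array([[315,205],[485,205],[471,414],[327,414]])/1.25,31); print(P.mean(0))
E
```

```text
cmd [ 455.79 -143.47   12.11   78.5 ]
t 53.88 pos [ 455.45 -143.32   11.69] bias [-0.34  0.14 -0.42] F [ 0.4 -0.1 -0. ] w 85.1
[ 457.14131006 -135.06593403   31.        ]
```

Call:
carry_out(series=[72,0,0.5,0,0,0,0,55,0,0.5,0,0,0,0,50,0,0.5,0,0,0,0,50,0,0.5,0,0,0,0,50,0,0.5,0,0,0,0])

```text
time_s: 54.5
tool_pos: [457.1, -143.9, 12.9]
tool_rot: [0.774, 0.633, 0.0, 0.001]
ft_force: [0.3, -0.4, 5.1]
width: 64.3
```

```bash
python3 - <<'E'
from h import *
import m; m.commit([50,0,.5,0,0,0,0]); m.st()
m.go([[50,522.2,47.0,150,87],[50,522.2,47,90,87]])
E
```

```text
cmd [ 456.28 -143.57   12.11   78.5 ]
t 54.5 pos [ 457.1  -143.94   12.93] bias [ 0.82 -0.38  0.82] F [ 0.3 -0.4  5.1] w 64.3
[50, 199.9, 26.6, -137.9, 0, 0, -0.85] dist 244.0
[50, 199.9, 26.6, -77.9, 0, 0, -0.85] dist 216.0
```

Call:
carry_out(series=[50,0,0,-8,0,0,0,50,0,0,-40,0,0,0,50,0,0,-95,0,0,0,50,0,0,-138,0,0,0,50,50,7,-138,0,0,-0.3,50,105,14,-138,0,0,-0.6,50,160,21,-138,0,0,-0.85,50,190,25.5,-138,0,0,-0.85,50,200,26.5,-138,0,0,-0.85,50,200,26.5,-110,0,0,-0.85,50,200,26.5,-100,0,0,-0.85,50,200,26.5,-100,0,0,-0.85,50,200,26.5,-100,0,0,-0.85])

```text
time_s: 56.12
tool_pos: [522.5, 46.6, 112.9]
tool_rot: [0.726, 0.688, 0.0, 0.0]
ft_force: [0.8, 0.5, -1.0]
width: 64.6
```

```bash
python3 - <<'E'
from h import *
import m; m.commit([50,200,26.5,-100,0,0,-.85]); m.st()
crop("wrist","pics/w42.png",190,120,260,200,3)
c=cam("wrist"); np.savez('w42.npz',K=c[0],D=c[1],E=c[2])
E
```

```text
cmd [522.12  47.14 112.11  87.  ]
t 56.12 pos [522.45  46.57 112.89] bias [ 0.33 -0.56  0.78] F [ 0.8  0.5 -1. ] w 64.6
```

View pics/w42.png

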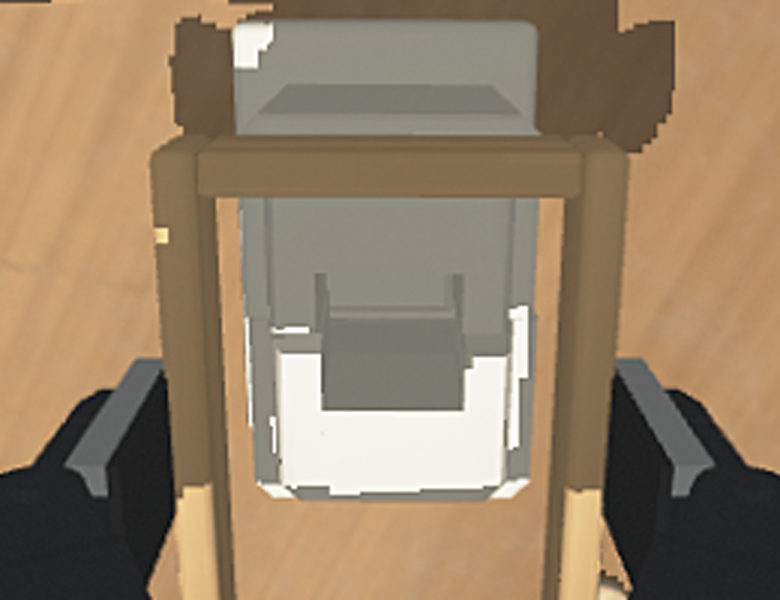

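```bash
python3 - <<'E'
from h import *
import m
d=np.load('w42.npz'); c=(d['K'],d['D'],d['E'])
f=lambda a,z: unproj(c,np.array(a)/3+[190,120],z)
M=m.Rm(87).T; b=np.array([521.9,47.2,0]); t=np.array([522.45,46.57,0])
for n,a,z in [('slab',[[234,22],[538,22]],16),('frame topout',[[152,150],[627,150]],131),('frame inner top',[[202,196],[578,196]],131),('bot',[[285,86],[490,86]],16),('seam',[[272,341],[510,341]],88),('grooved back step',[[258,492],[528,490]],74),('neckL/R',[[272,370],[508,370]],88)]:
    P=f(a,z); print(n,np.linalg.norm(P[0]-P[1]).round(1),'base',(M@(P.mean(0)-b)).round(2)[:2],'tool',(M@(P.mean(0)-t)).round(2)[:2])
E
```

```text
slab 76.2 base [57.    0.47] tool [57.6  -0.11]
frame topout 64.1 base [44.6   1.05] tool [45.2   0.47]
frame inner top 51.3 base [38.23  1.12] tool [38.83  0.54]
bot 52.2 base [40.97  0.84] tool [41.57  0.26]
seam 45.6 base [0.08 1.47] tool [0.68 0.89]
grooved back step 58.9 base [-40.55   1.99] tool [-39.95   1.41]
neckL/R 45.6 base [-5.92  1.28] tool [-5.32  0.7 ]
```

Call:
carry_out(series=[50,0.5,0,8,0,0,0,50,0.5,0,16,0,0,0,50,0.5,0,22,0,0,0,50,0.5,0,24,0,0,0,50,0.5,0,24,0,0,0])

```text
time_s: 56.8
tool_pos: [521.9, 47.7, 87.8]
tool_rot: [0.725, 0.688, -0.0, -0.0]
ft_force: [-0.8, 0.2, -1.6]
width: 64.3
```

```bash
python3 - <<'E'
from h import *
import m; m.commit([50,.5,0,24,0,0,0]); m.st()
crop("wrist","pics/w43.png",190,120,260,200,3)
c=cam("wrist"); np.savez('w43.npz',K=c[0],D=c[1],E=c[2])
E
```

```text
cmd [522.15  47.64  88.11  87.  ]
t 56.8 pos [521.93  47.7   87.8 ] bias [-0.22  0.06 -0.31] F [-0.8  0.2 -1.6] w 64.3
```

View pics/w43.png

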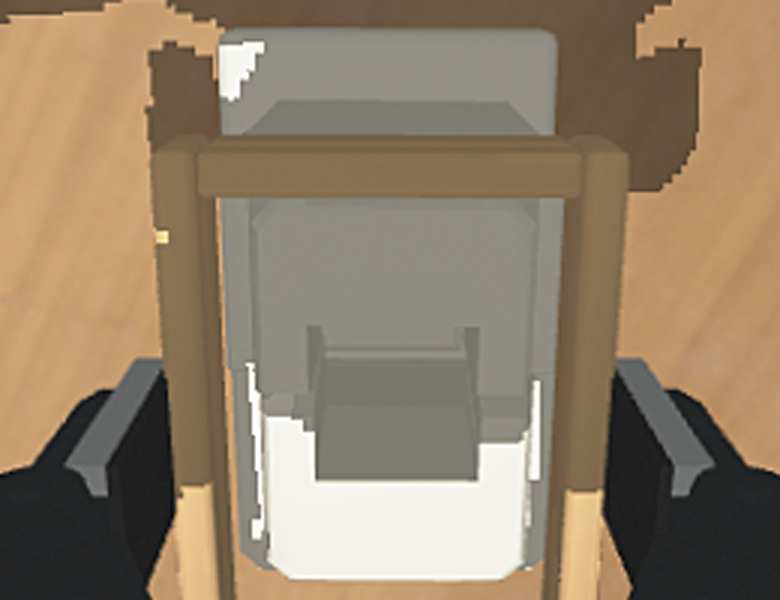

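```bash
python3 - <<'E'
from h import *
import m
d=np.load('w43.npz'); c=(d['K'],d['D'],d['E'])
f=lambda a,z: unproj(c,np.array(a)/3+[190,120],z)
M=m.Rm(87).T; t=np.array([521.93,47.7,0])
for n,a,z in [('slab',[[218,30],[557,30]],16),('frame topout',[[152,150],[629,150]],106),('frame inner top',[[202,196],[578,196]],106),('plain top back',[[280,210],[510,210]],88),('plain step back',[[250,130],[545,130]],74),('grooved top back',[[290,579],[505,579]],88),('seam',[[262,405],[525,405]],88)]:
    P=f(a,z); print(n,np.linalg.norm(P[0]-P[1]).round(1),'tool',(M@(P.mean(0)-t)).round(2)[:2])
E
```

```text
slab 76.3 tool [5.67e+01 4.00e-02]
frame topout 64.4 tool [45.09  0.55]
frame inner top 51.3 tool [38.72  0.5 ]
plain top back 36.0 tool [32.41  1.32]
plain step back 49.7 tool [42.88  1.8 ]
grooved top back 38.0 tool [-34.62   1.96]
seam 43.7 tool [-0.92  1.16]
```

Call:
carry_out(series=[50,-0.6,0.6,4,0,0,0,50,-0.6,0.6,7,0,0,0,50,-0.6,0.6,10,0,0,0,50,-0.6,0.6,10,0,0,0])

```text
time_s: 57.35
tool_pos: [522.4, 47.0, 77.7]
tool_rot: [0.725, 0.688, -0.0, -0.0]
ft_force: [-0.8, 0.1, -1.6]
width: 64.3
```

```bash
python3 - <<'E'
from h import *
import m; m.commit([50,-.6,.6,10,0,0,0]); m.st()
crop("wrist","pics/w44.png",190,120,260,200,3)
E
```

```text
cmd [522.71  47.01  78.11  87.  ]
t 57.35 pos [522.39  47.01  77.65] bias [-0.32  0.   -0.46] F [-0.8  0.1 -1.6] w 64.3
```

View pics/w44.png

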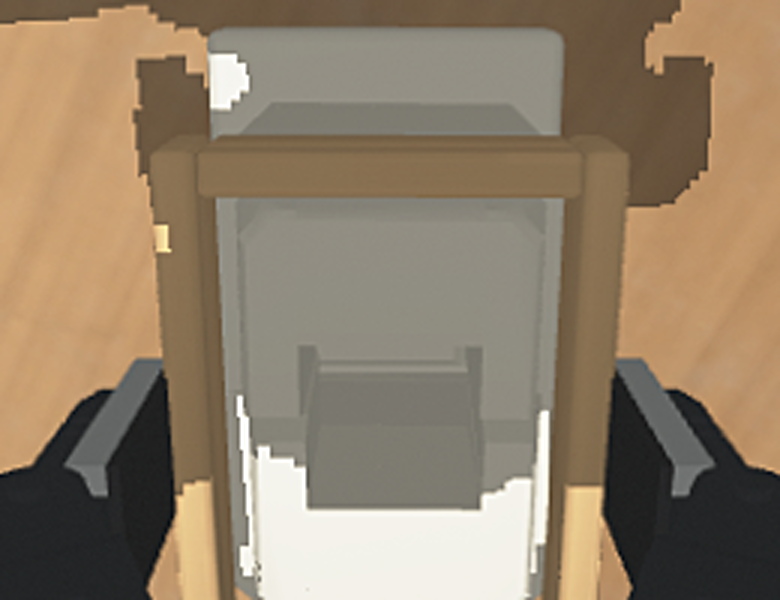

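Call:
carry_out(series=[50,0,0,2,0,0,0,50,0,0,4,0,0,0,50,0,0,6,0,0,0,50,0,0,7,0,0,0,50,0,0,7,0,0,0])

```text
time_s: 58.02
tool_pos: [522.8, 47.0, 71.9]
tool_rot: [0.725, 0.688, 0.0, 0.0]
ft_force: [-2.6, -0.8, 4.3]
width: 64.4
```

```bash
python3 - <<'E'
from h import *
import m; m.commit([50,0,0,7,0,0,0]); m.st()
E
```

```text
cmd [522.71  47.01  71.11  87.  ]
t 58.02 pos [522.76  46.99  71.91] bias [ 0.05 -0.02  0.79] F [-2.6 -0.8  4.3] w 64.4
```

Contact came at TCP z 71.9, the predicted seat height. I'll press a little more to be sure.

Call:
carry_out(series=[50,0,0,1.5,0,0,0,50,0,0,3,0,0,0,50,0,0,3,0,0,0,50,0,0,3,0,0,0])

```text
time_s: 58.52
tool_pos: [522.8, 47.0, 71.8]
tool_rot: [0.725, 0.688, 0.0, 0.001]
ft_force: [-7.2, 0.2, 16.8]
width: 64.3
```

```bash
python3 - <<'E'
from h import *
import m; m.commit([50,0,0,3,0,0,0]); m.st()
crop("wrist","pics/w45.png",190,120,260,200,3)
E
```

```text
cmd [522.71  47.01  68.11  87.  ]
t 58.52 pos [522.83  47.02  71.85] bias [0.11 0.01 3.73] F [-7.2  0.2 16.8] w 64.3
```

View pics/w45.png

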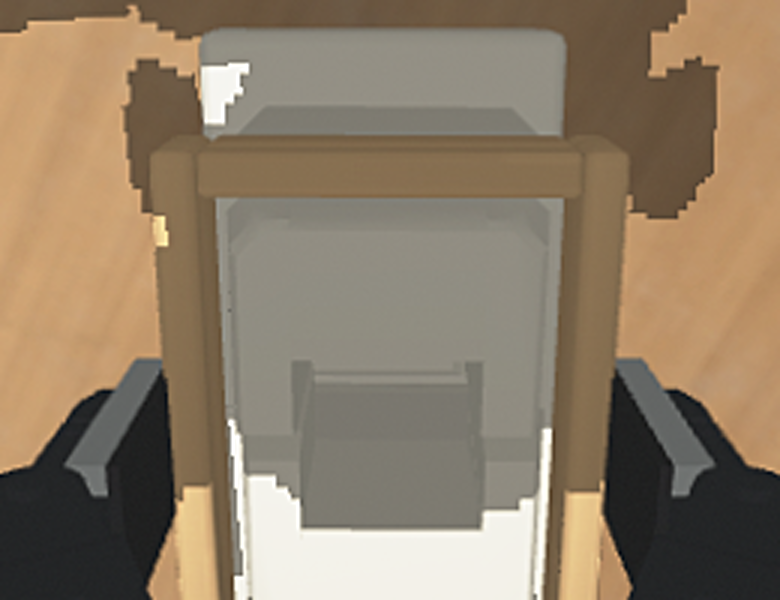

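Call:
carry_out(series=[50,0,0,-3,0,0,0,50,0,-0.6,-3,0,0,0,50,0,-1.2,-3,0,0,0,50,0,-1.2,-3,0,0,0])

```text
time_s: 59.08
tool_pos: [523.1, 47.0, 72.0]
tool_rot: [0.725, 0.688, 0.001, 0.001]
ft_force: [2.6, -0.0, 4.3]
width: 64.1
```

```bash
python3 - <<'E'
from h import *
import m; m.commit([50,0,-1.2,-3,0,0,0]); m.st()
E
```

```text
cmd [521.52  47.07  71.11  87.  ]
t 59.08 pos [523.08  47.02  71.97] bias [ 1.56 -0.05  0.85] F [ 2.6 -0.   4.3] w 64.1
```

Call:
carry_out(series=[50,0,-0.6,-0.6,0,0,0,50,0,-0.6,-0.6,0,0,0])

```text
time_s: 59.32
tool_pos: [521.6, 47.1, 72.0]
tool_rot: [0.725, 0.688, 0.001, 0.001]
ft_force: [3.8, 0.2, 3.8]
width: 64.4
```

```bash
python3 - <<'E'
from h import *
import m; m.commit([50,0,-.6,-.6,0,0,0]); m.st()
crop("wrist","pics/w46.png",190,120,260,200,3)
E
```

```text
cmd [520.92  47.1   71.71  87.  ]
t 59.33 pos [521.61  47.06  71.96] bias [ 0.69 -0.04  0.25] F [3.8 0.2 3.8] w 64.4
```

View pics/w46.png

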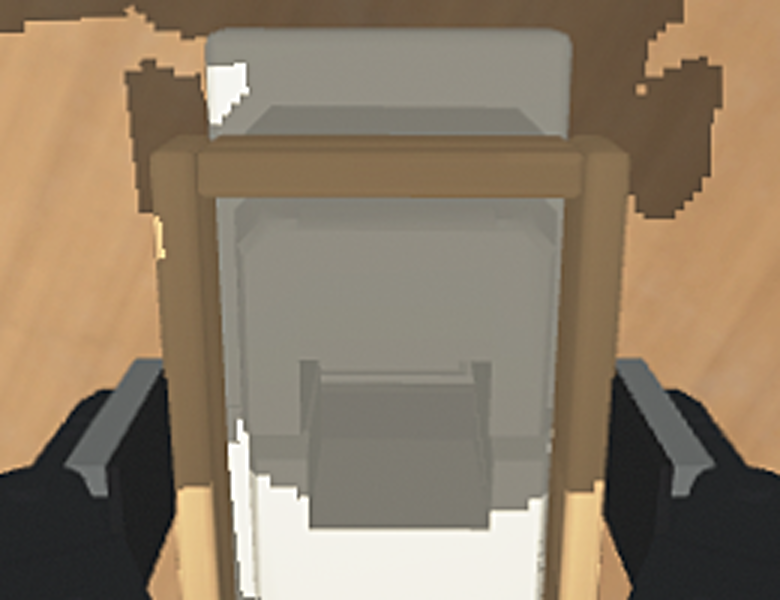

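Call:
carry_out(series=[50,0,0.5,3,0,0,0,50,0,0.5,3,0,0,0,50,0,0.5,0,0,0,0,68,0,0.5,0,0,0,0,85,0,0.5,0,0,0,0,85,0,0.5,0,0,0,0,85,0,0.5,-40,0,0,0,85,0,0.5,-90,0,0,0,85,0,0.5,-120,0,0,0,85,0,0.5,-120,0,0,0,85,0,0.5,-120,0,0,0])

```text
time_s: 60.75
tool_pos: [520.7, 47.1, 190.2]
tool_rot: [0.725, 0.688, -0.001, -0.001]
ft_force: [-0.7, -0.2, -1.0]
width: 84.4
```

```bash
python3 - <<'E'
from h import *
import m; m.commit([85,0,.5,-120,0,0,0]); m.st()
crop("wrist","pics/w47.png",220,100,200,150,4)
c=cam("wrist"); np.savez('w47.npz',K=c[0],D=c[1],E=c[2])
m.go([[85,520,-120,250,87]])
E
```

```text
cmd [521.42  47.07 191.71  87.  ]
t 60.75 pos [520.65  47.09 190.17] bias [-0.76  0.01 -1.55] F [-0.7 -0.2 -1. ] w 84.4
[85, -166.9, 7.3, -58.3, 0, 0, 0.0] dist 177.0
```

View pics/w47.png

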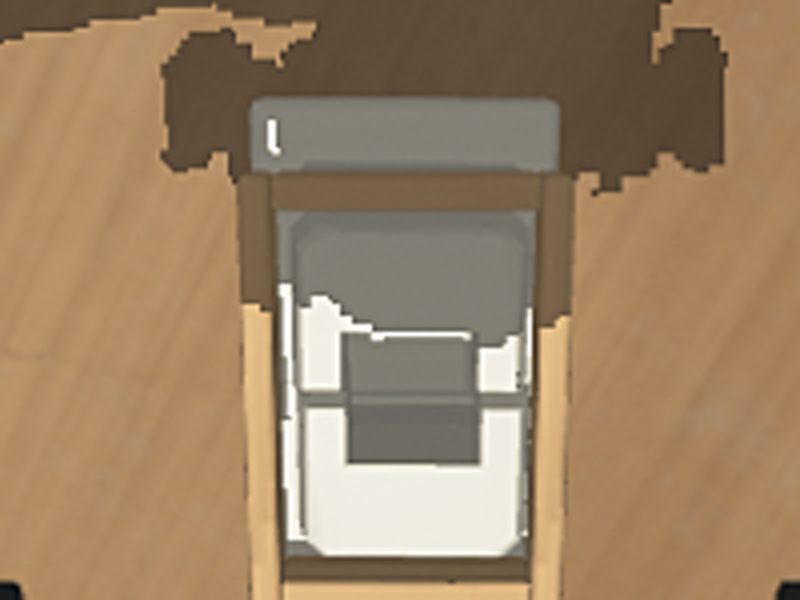

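Call:
carry_out(series=[85,-40,0,-50,0,0,0,85,-100,-60,-60,0,0,0,85,-150,-120,-60,0,0,0,85,-200,-180,-60,0,0,0,85,-220,-200,-60,0,0,0,85,-220,-200,-60,0,0,0])

```text
time_s: 61.55
tool_pos: [307.3, -163.0, 249.9]
tool_rot: [0.727, 0.687, -0.001, -0.002]
ft_force: [-0.1, 0.1, -0.2]
width: 84.8
```

```bash
python3 - <<'E'
from h import *
import m; m.commit([85,-220,-200,-60,0,0,0]); m.st()
crop("top","pics/t48.png",160,130,180,90,4.4); crop("scene","pics/s48.png",245,115,130,110,6)
d=np.load('w47.npz'); c=(d['K'],d['D'],d['E'])
P=unproj(c,np.array([[238,175],[574,175]])/4+[220,100],90); S=unproj(c,np.array([[251,100],[559,100]])/4+[220,100],16)
M=m.Rm(87).T
print('frame front mid',P.mean(0).round(1),'w',np.linalg.norm(P[0]-P[1]).round(1),'slab mid',S.mean(0).round(1),'diff local',(M@(P.mean(0)-S.mean(0))).round(2))
E
```

```text
cmd [ 310.18 -162.16  251.71   87.  ]
t 61.55 pos [ 307.34 -163.    249.86] bias [-2.84 -0.84 -1.85] F [-0.1  0.1 -0.2] w 84.8
frame front mid [523.8  92.   90. ] w 64.6 slab mid [524.3 103.7  16. ] diff local [-11.75   0.11 -74.  ]
```

View pics/t48.png

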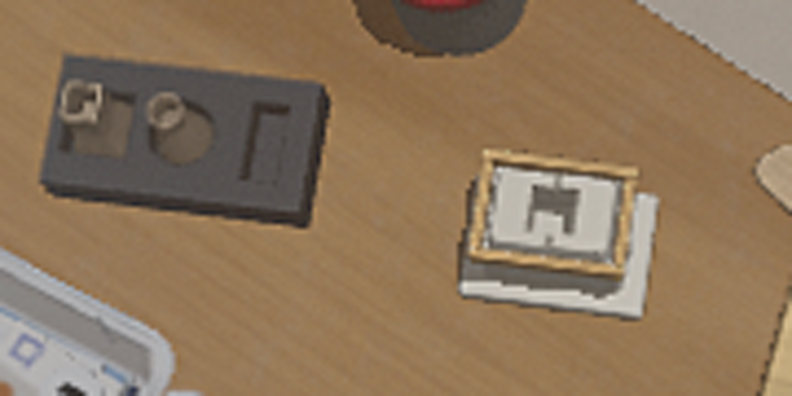

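View pics/s48.png

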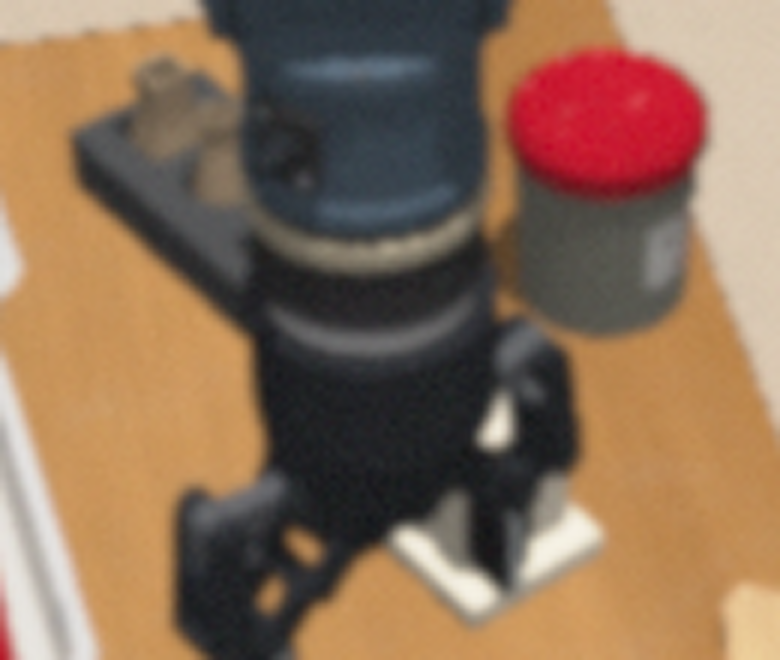

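```bash
python3 - <<'E'
from workcell import *
print(job_done()); print(get_obs()['time_s'])
E
```

```text
the job is handed in; nothing more can be done
None
the job is handed in; nothing more can be done
```

The job is done and handed in at about 62 s of the 152 s allowed; no verdict was reported.

**What I did:**
- **Opening:** I stood the clamp frame flat and both mould halves upright on the ware board.
- **Vase:** I pressed the square vase into the foam's square cutout until it met the floor, with the measured height matching the 12 mm floor. I did not touch the round vase.
- **Closing:** I put the grooved half back astride the pin, pushed the plain half against it, and pressed the frame onto the step. A 17 N press moved it no further, and its height matched the seated value.

**Last checks:** The final pictures show a thin, even seam between the halves. The frame sits about 0.1 mm off the base in x and 0.25 mm in y. The square vase stands in its cutout beside the round one.

**What was not perfect:**
- On the way out I gripped the frame too low, so it dropped about 10 mm onto the board. It landed flat and in place.
- By my measurements, before the frame went on, the halves sat about 1 mm to one side of the base and were offset from each other by about 0.7 mm.
- The plain half was pushed about 1 mm past its nominal closed position and appears to rest against the other half.

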